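# Fetch the battery from behind the cans and charge it

### The job

The drill battery in the wooden tray is hemmed in by a spray can, a jar and a rectangular tin: first move these three onto the black rubber mat, keeping them upright, then fetch the battery and seat it flat, the same way up, down in the pocket of the charger. Only after that, stand the can, the jar and the tin back in the tray, each on the very spot where it stood at the start. Leave the screwdriver and the tape roll on the bench where they are.

Things in the scene. Friction and masses are not known exactly. Their poses are not given: they have to be found in the camera images.
- aerosol_center (a point): Small spray can of bare metal with a narrower white cap, stands upright, loose, 52 mm in diameter up to 74 mm, cap 38 mm in diameter, 98 mm high in all, about 0.22 kg. The point is on its axis, 49 mm above its foot; z is up along the can. It stands at one of three spots in the tray (which one varies).
- jar_center (a point): Clear screw jar with a dark lid, stands upright, loose, 60 mm in diameter up to 58 mm, then narrowing to the lid, 46 mm in diameter, 80 mm high in all, about 0.28 kg. The point is on its axis, 40 mm above its foot; z is up along the jar. It stands at one of the three spots in the tray.
- tin_center (a point): Rectangular metal tin with a small black screw cap, stands upright, loose, 40 mm along its x, 50 mm along its y, 76 mm high (84 mm with the cap, which is off-centre to +y), about 0.30 kg. The point is at the middle of the block, 38 mm above its foot; z is up. It stands at one of the three spots in the tray, its axes nearly in line with the tray's.
- battery_center (a point): Drill battery pack, a black block with a grey band and ribs on top, loose, 60 mm along its x, 44 mm along its y, 62 mm high, about 0.35 kg. The point is at its centre, 31 mm above its underside; z is up. It stands at the back of the tray's middle, its x nearly along the tray's x. One container stands straight in front of it and one on either side, with gaps of only about 5 to 20 mm.
- tray: Low wooden tray, fixed, about 170 mm deep (x) by 245 mm wide (y). Origin: middle of its underside; x points to its back, z up. The three containers stand at spots about (-37, 0), (20, 65) and (20, -65) mm from the origin. Floor 6 mm above the bench; front and side lips 18 mm high above the bench, back wall 45 mm high, 77 mm behind the origin.
- mat: Black ribbed rubber mat, fixed, the side area: 280 mm along its x, 140 mm along its y, 3 mm thick. Origin: middle of its underside; z up. It lies on the left or the right of the tray.
- charger: Grey battery charger, fixed, 160 mm along its x, 110 mm along its y, deck 35 mm high, on the other side of the tray from the mat. Origin: middle of its underside; z up.
- charger_pocket (a point): Middle of the floor of the charger's pocket, 35 mm above the bench, 20 mm from the charger's middle towards its -x. The pocket is a rectangle 74 mm along x by 58 mm along y inside a black rim that is 8 mm high and 8 mm thick; axes as the charger's. The battery goes in upright, its 60 mm side along the 74 mm side, either way round; fingertips 10 mm above its underside clear the rim.
- screwdriver_grip (a point): Screwdriver with a black handle, 190 mm long, lying loose on the bench nearer the robot than the tray; a bystander to leave alone. The point is in its handle, x along the tool.
- tape_center (a point): Roll of grey tape, a ring 72 mm across and 24 mm high, lying loose on the bench before the tray; a bystander to leave alone. The point is at its centre, 12 mm above the bench.
Not all that is in view belongs to the job. What is shaped like the part that bears tin_center but blue, orange or red is not meant.

How it is judged (in metres and radians):
On the way, in this order (a step that is already met when the one before it is completed fails the run):
1. the spray can, the jar and the tin all stand upright on the mat (x of aerosol_center in the frame of mat between -0.14 and 0.14 m and y of aerosol_center in the frame of mat between -0.07 and 0.07 m and z of aerosol_center in the frame of mat below 0.057 m and angle between each of aerosol_center, jar_center, tin_center's own z axis and vertical below 0.15 rad and x of jar_center in the frame of mat between -0.14 and 0.14 m and y of jar_center in the frame of mat between -0.07 and 0.07 m and z of jar_center in the frame of mat below 0.048 m and x of tin_center in the frame of mat between -0.14 and 0.14 m and y of tin_center in the frame of mat between -0.07 and 0.07 m and z of tin_center in the frame of mat below 0.046 m), for 0.2 s.
2. the battery sits in the charger's pocket while the three still stand on the mat (all of step 1 and horizontal distance between battery_center and charger_pocket below 0.012 m and z of battery_center in the frame of charger_pocket below 0.035 m and angle between battery_center's own z axis and vertical below 0.1 rad and angle between the x axis of battery_center and the x axis of charger_pocket, either way round below 0.25 rad), for 0.2 s.
At the end, for the whole second after the job is handed in: Battery seated: within 12 mm of the pocket's middle, underside within 4 mm of its floor, upright to 0.1 rad, in line to 0.25 rad, either way round. Can, jar and tin upright (0.1 rad), each within 15 mm of where it stood at the start, any turn about the vertical. All released, at rest (horizontal distance between battery_center and charger_pocket below 0.012 m and z of battery_center in the frame of charger_pocket below 0.035 m and angle between each of battery_center, aerosol_center, jar_center, tin_center's own z axis and vertical below 0.1 rad and angle between the x axis of battery_center and the x axis of charger_pocket, either way round below 0.25 rad and linear speed of each of battery, aerosol, jar, tin below 0.02 m/s and distance of each of aerosol_center, jar_center, tin_center from where it was at the start of the episode below 0.015 m); the robot touches nothing.
It fails at once if the spray can, the jar or the tin is tipped by more than 0.6 rad (angle between any of aerosol_center, jar_center, tin_center's own z axis and vertical above 0.6 rad).
It fails at once if the screwdriver or the tape roll is shifted by more than 30 mm (distance of any of screwdriver_grip, tape_center from where it was at the start of the episode above 0.03 m).
It also fails if it takes over 138 s, if anything falls off the work surface, if the arm or the gripper's body presses on something with over 40 N, if the wrist force passes 120 N, or if a joint passes its speed limit or range.

### The arm

A 6-joint arm with a two-finger parallel gripper is mounted at the origin on the work surface. World frame = base frame: x ahead of the robot, y to its left, z up, the work surface at z = 0. Lengths are in mm, angles in degrees, forces in N, time in s.
With the tool pointing down it reaches from about 350 to 850 mm from the base axis. Payload 8.1 kg.
Tool frame: the origin (TCP) lies at the very end of the fingers, on their centre line; the grasp point (between the pads) lies 19 mm behind it (pinch_z is the z of the grasp point in the tool frame, in mm); z points along the fingers, y is the direction in which the jaws open and shut (so a half turn about z gives the same grasp; the last joint's range is limited). The gripper opens to 85 mm and grips with 20 to 120 N. Pads are 22 mm wide; open, the fingers measure 114 mm over their backs; the gripper's body (76 mm by 85 mm) begins 54 mm behind the grasp point. The pads swing forward as they close: fully open they stand 13 mm farther back than shut.
Start: joints at [71.941, 7.471, 85.268, -0, 87.261, -4.893], TCP at [136.647, 584.237, 231.292] pointing down, gripper open.
Joint ranges: [-169.43, 169.43], [-51.17, 129.36], [1.28, 143.12], [-76.62, 256.62], [0, 156.53], [-152.29, 152.29]. Speed limits (degrees/s): [136.94, 136.94, 159.86, 180, 180, 180].

### API

Orientations are given as [roll, pitch, yaw] about the fixed x, y, z axes, in that order (R = Rz(yaw) Ry(pitch) Rx(roll)).
In Python, from bench import * gives the robot as it stands.
- The arm moves only by the shell command python3 -m creep 'ROWS' [FORCE]. ROWS is a JSON object of lists of equal length, an entry for each row: "translation": the shift along the tool's x, y, z in mm, a list of three; "rotation": the turn, a rotation vector about the tool's x, y, z in rad, a list of three; "claw": the finger opening in mm, from 0 to 85.4. In form: {"translation": [[dx, dy, dz], ...], "rotation": [[ax, ay, az], ...], "claw": [claw, ...]}. A call has 1 to 10 rows; each row shifts and turns the commanded pose from where the row before left it, along the tool's axes as they then stand; what a row does not reach is not made up. A row lasts 1/10 s, in which the tool goes at most 50 mm and 8.59 degrees, less where a joint would pass 70% of its speed; a pose out of reach is approached as far as the arm can. A call is refused whole if a number of a shift passes 50 or a number of a turn 0.15, either way. A call with a gripper value outside its range is refused whole. The fingers move at their own pace and stop on an object; FORCE is the grip in N (left out, the last holds). Time passes only in rows, so rows that do not move let the fingers close. It gives the time, the measured TCP pose, the force and the opening at its end, in the units of the state.
- sense(): the state, without advancing time (a new reading comes with each control period).
- snapshot(name): name is "side" or "top"; returns a dict with "frame" (400x640x3 uint8, red, green, blue), "intrinsics" (3x3 intrinsics, pixels), "dist" ([k1, k2, p1, p2, k3] as OpenCV has them; the pictures are not rectified), "extrinsics" (4x4, takes a point from camera to world coordinates). Camera axes: x right, y up, looking along -z (the intrinsics and any distortion apply to the point x, -y, -z); pixel columns grow to the right and rows downward; lengths in mm; the calibration is good to about 2 mm. A picture is of the moment at which its call begins. There is no depth.
- hand_in(): hands the job in, once; it reports no verdict.
The state is a dict: "time": time; "joint_pos": joint angles; "qd": joint speeds; "joint_efforts": joint torques, N m; "tool_pos": TCP position; "tcp_rot": TCP orientation; "ft_force": force on the tool from outside, world axes, zero at the start; "wrist_torque": the same for the moment, N m; "finger_gap": finger opening in mm.
Only numpy, scipy, OpenCV 4.12 (cv2) and the standard library are available. Lean on these libraries where they do the work, as an engineer would, in place of code of your own. Each camera call takes 0.05 s, during which the arm holds its last target.

## Working session

There is one attempt and no reset: what is moved stays moved. The work goes in short steps, Python scripts to look and compute and a shell command to move; the robot and the scene stay as the last step left them, time stands still between calls to the robot, and variables do not carry over. Pictures are saved under pics/ and viewed, and the job is handed in when it is done.

```bash
ls; mkdir -p pics
python3 - <<'E'
from bench import *
import cv2,json
s=sense();print(s)
for n in("top","side"):
    d=snapshot(n);cv2.imwrite(f"pics/{n}0.png",d["frame"][:,:,::-1])
    print(n,d["intrinsics"],d["dist"],d["extrinsics"])
E
```

```text
pics
{'time': 0.0, 'joint_pos': array([ 7.19411785e+01,  7.51385017e+00,  8.53300467e+01, -1.94020715e-03,
        8.72611150e+01, -4.89272181e+00]), 'qd': array([-0.09221306,  0.07926668, -0.04197076,  0.03967581,  0.03679084,
       -0.04437694]), 'joint_efforts': array([ 1.31646422e-03, -5.69411767e+01, -5.00555384e+01, -3.02343024e-04,
        1.46407768e-02, -3.04678326e-05]), 'tool_pos': array([136.48021354, 583.70533189, 230.25018703]), 'tcp_rot': array([-1.79895205e+02, -7.02574170e-03,  1.66833988e+02]), 'ft_force': array([ 0.1862922 ,  0.38335974, -0.31708522]), 'wrist_torque': array([-0.03485846,  0.00545999,  0.0420919 ]), 'finger_gap': 85.23890741997255}
top [[385.38475521   0.         320.75722151]
 [  0.         385.38475521 207.29728376]
 [  0.           0.           1.        ]] [-0.09115132  0.          0.          0.          0.        ] [[ 1.86373038e-02  9.95020608e-01 -9.79113909e-02  4.28391581e+02]
 [-9.99624172e-01  1.65748904e-02 -2.18354764e-02 -3.64065811e+00]
 [-2.01038784e-02  9.82815475e-02  9.94955563e-01  9.09266991e+02]
 [ 0.00000000e+00  0.00000000e+00  0.00000000e+00  1.00000000e+00]]
side [[396.99649088   0.         324.51094964]
 [  0.         396.99649088 195.59266722]
 [  0.           0.           1.        ]] [-0.00587796  0.          0.          0.          0.        ] [[ 9.57977805e-01  2.25918656e-01 -1.76746390e-01  3.16875453e+02]
 [-2.86794869e-01  7.43174651e-01 -6.04516452e-01 -6.29995375e+02]
 [-5.21810792e-03  6.29803301e-01  7.76737133e-01  8.60397165e+02]
 [ 0.00000000e+00  0.00000000e+00  0.00000000e+00  1.00000000e+00]]
```

View pics/top0.png

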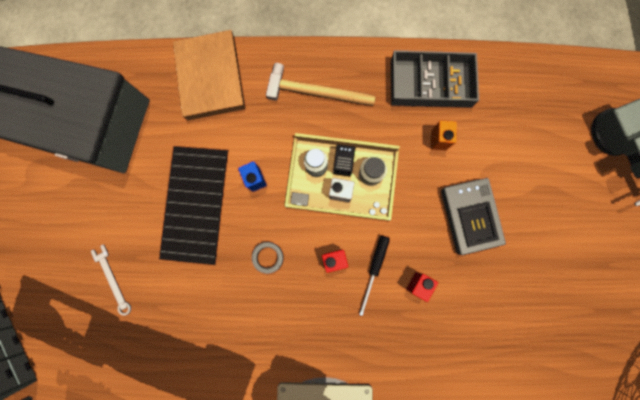

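View pics/side0.png

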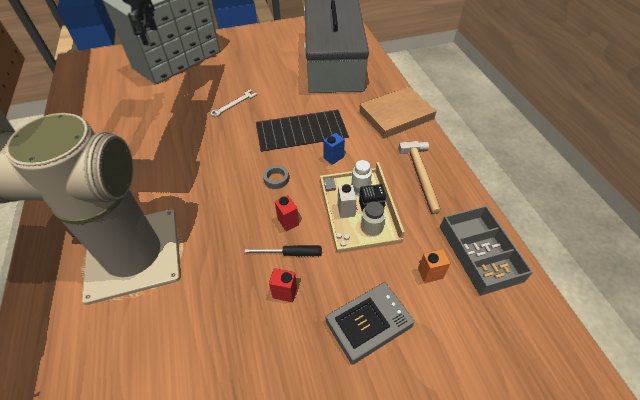

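The tin candidates in the top view are white (342,188), blue (252,177), orange (446,135), red (334,261) and red (424,287). Only the white/bare-metal one stands in the tray and isn't an excluded colour. I'll confirm it with enlarged crops.

```bash
cat > h.py <<'E'
from bench import *
import numpy as np, cv2
def ray(d,uv):
    K=d["intrinsics"];M=d["extrinsics"]
    p=cv2.undistortPoints(np.array([[uv]],float),K,np.array(d["dist"]))[0,0]
    r=M[:3,:3]@np.array([p[0],-p[1],-1.0]); return M[:3,3],r
def onz(d,uv,z):
    o,r=ray(d,uv); return (o+r*(z-o[2])/r[2])[:2]
def proj(d,P):
    K=d["intrinsics"];M=d["extrinsics"]
    c=M[:3,:3].T@(np.array(P,float)-M[:3,3]); c=np.array([c[0],-c[1],-c[2]])
    return cv2.projectPoints(c[None],np.zeros(3),np.zeros(3),K,np.array(d["dist"]))[0][0,0]
def tri(a,ua,b,ub):
    o1,r1=ray(a,ua);o2,r2=ray(b,ub)
    t=np.linalg.lstsq(np.c_[r1,-r2],o2-o1,rcond=None)[0]
    p=o1+r1*t[0];q=o2+r2*t[1]; return (p+q)/2,np.linalg.norm(p-q)
def crop(d,x,y,w,h,s,name):
    im=cv2.resize(d["frame"][y:y+h,x:x+w],None,fx=s,fy=s,interpolation=cv2.INTER_CUBIC)
    cv2.imwrite("pics/"+name,im[:,:,::-1])
E
python3 - <<'E'
from h import *
d=snapshot("top");crop(d,280,125,130,100,6,"t1.png");crop(d,430,170,90,90,6,"t2.png")
d=snapshot("side");crop(d,310,140,110,120,5,"s1.png");crop(d,310,270,120,100,6,"s2.png")
E
```

```text
(no output)
```

View pics/t1.png

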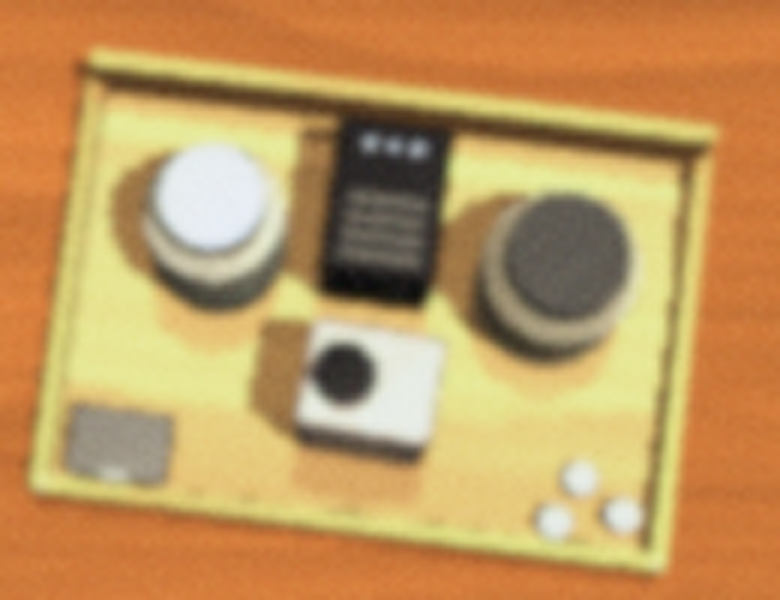

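View pics/s1.png

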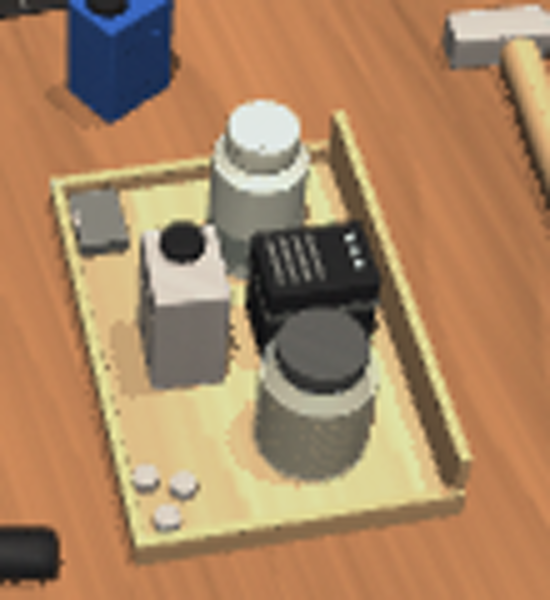

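View pics/t2.png

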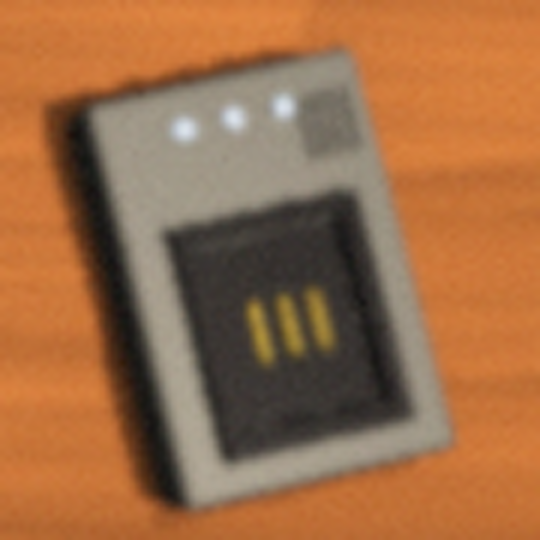

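View pics/s2.png

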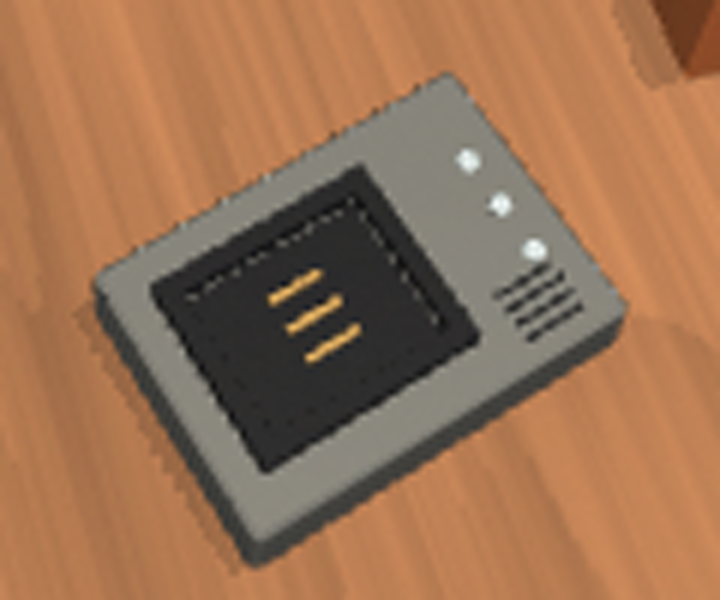

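Confirmed: the spray can is at top px (315,158), the jar at (375,168), the bare white tin at (342,188) and the battery at (345,158). The charger is on the right, with its pocket at about (479,225). Next I measure these.

```bash
cat > meas.py <<'E'
from h import *
T=snapshot("top");S=snapshot("side")
t=lambda x,y:(280+x/6-.4,125+y/6-.4)
s=lambda x,y:(310+x/5-.4,140+y/5-.4)
c=lambda x,y:(430+x/6-.4,170+y/6-.4)
e=lambda x,y:(310+x/6-.4,270+y/6-.4)
def show(n,a,b,z):
    P,g=tri(T,a,S,b);print(n,"tri",P.round(1),round(g,1),"top",onz(T,a,z).round(1),"side",onz(S,b,z).round(1))
show("cancap",t(210,197),s(265,130),104)
show("jarlid",t(568,255),s(323,345),86)
q=[(312,320),(447,340),(430,447),(297,427)]
Q=np.array([onz(T,t(*p),82) for p in q]);print("tin corners",Q.round(1).tolist(),Q.mean(0))
for i in range(4):
    v=Q[(i+1)%4]-Q[i];print(np.linalg.norm(v).round(1),np.degrees(np.arctan2(v[1],v[0])).round(1))
q=[(250,235),(362,222),(380,290),(262,303)]
Q=np.array([onz(S,s(*p),68) for p in q]);print("bat side",Q.round(1).tolist(),Q.mean(0))
for i in range(4):
    v=Q[(i+1)%4]-Q[i];print(np.linalg.norm(v).round(1),np.degrees(np.arctan2(v[1],v[0])).round(1))
for n,f,D,q,z in (("rim top",c,T,[(165,232),(350,190),(412,412),(230,462)],43),("rim side",e,S,[(152,290),(360,165),(480,338),(265,473)],43),("deck top",c,T,[(92,108),(348,50),(452,440),(188,505)],35),("deck side",e,S,[(95,290),(450,72),(628,305),(255,545)],35)):
    Q=np.array([onz(D,f(*p),z) for p in q]);print(n,Q.round(1).tolist(),Q.mean(0).round(1))
    print([(np.linalg.norm(v).round(1),np.degrees(np.arctan2(v[1],v[0])).round(1)) for v in (Q[(i+1)%4]-Q[i] for i in range(4))])
Q=np.array([onz(T,p,z) for p,z in [((174,147),3),((228,150),3),((216,264),3),((160,259),3)]]);print("mat",Q.round(0).tolist(),Q.mean(0))
q=[(88,62),(718,130),(664,572),(30,490)]
print("tray",[onz(T,t(*p),z).round(0).tolist() for p,z in zip(q,(45,45,18,18))])
for n,p in dict(blue=(252,177),tape=(267,257),red=(334,261),scr=(381,237),scr2=(362,313),orange=(446,135),red2=(424,287)).items():print(n,onz(T,p,30).round(0))
E
python3 meas.py
```

```text
cancap tri [614.7  29.3 100.6] 0.5 top [614.2  29.1] side [613.1  26.4]
jarlid tri [ 599.  -100.2   83.6] 1.0 top [ 599. -100.] side [ 597.6 -101.8]
tin corners [[574.3, -7.9], [567.8, -56.8], [528.7, -51.1], [535.2, -3.1]] [551.4875125  -29.69699671]
49.4 -97.6
39.5 171.6
48.4 82.3
39.5 -7.0
bat side [[593.7, -11.0], [653.1, -19.7], [644.7, -65.1], [584.1, -55.5]] [618.91494565 -37.79591351]
60.0 -8.3
46.2 -100.4
61.4 171.0
45.5 77.8
rim top [[516.6, -294.0], [533.8, -366.1], [449.8, -388.4], [430.2, -317.8]] [ 482.6 -341.6]
[(np.float64(74.1), np.float64(-76.5)), (np.float64(86.9), np.float64(-165.1)), (np.float64(73.3), np.float64(105.5)), (np.float64(89.6), np.float64(15.4))]
rim side [[428.2, -320.4], [515.3, -297.4], [532.5, -369.9], [445.4, -392.0]] [ 480.3 -344.9]
[(np.float64(90.1), np.float64(14.8)), (np.float64(74.5), np.float64(-76.7)), (np.float64(89.8), np.float64(-165.8)), (np.float64(73.6), np.float64(103.5))]
deck top [[564.7, -269.2], [589.3, -370.2], [439.5, -407.6], [413.9, -304.3]] [ 501.8 -337.8]
[(np.float64(104.0), np.float64(-76.3)), (np.float64(154.4), np.float64(-166.0)), (np.float64(106.4), np.float64(104.0)), (np.float64(154.9), np.float64(13.1))]
deck side [[409.8, -311.5], [563.3, -268.8], [589.5, -371.5], [435.6, -411.0]] [ 499.6 -340.7]
[(np.float64(159.3), np.float64(15.5)), (np.float64(106.0), np.float64(-75.7)), (np.float64(158.8), np.float64(-165.6)), (np.float64(102.8), np.float64(104.6))]
mat [[661.0, 380.0], [654.0, 244.0], [379.0, 261.0], [387.0, 399.0]] [519.94418262 321.13731623]
tray [[680.0, 80.0], [657.0, -162.0], [489.0, -146.0], [517.0, 100.0]]
blue [583. 177.]
tape [399. 136.]
red [393. -17.]
scr [ 449. -123.]
scr2 [278. -81.]
orange [ 691. -276.]
red2 [ 338. -221.]
```

```bash
cat > plan.py <<'E'
import sys
from h import *
# usage: plan.py x y z yaw  -> shift in tool axes (current yaw; and after the turn), turn about tool z
s=sense();p=s["tool_pos"];yaw=s["tcp_rot"][2]
x,y,z,w=map(float,sys.argv[1:5])
def sh(a):
    a=np.radians(a);d=np.array([x,y,z])-p
    return np.round([np.cos(a)*d[0]+np.sin(a)*d[1],np.sin(a)*d[0]-np.cos(a)*d[1],-d[2]],1)
dw=(w-yaw+180)%360-180
print("t",round(s["time"],2),"pos",p.round(1),"rot",s["tcp_rot"].round(2),"gap",round(s["finger_gap"],1))
print("now",sh(yaw),"afterturn",sh(w),"turn rad about tool z",round(-np.radians(dw),3))
E
python3 plan.py 551 -30.5 231 172.5
```

```text
t 0.3 pos [136.6 584.1 230.9] rot [-179.96   -0.    166.83] gap 85.3
now [-5.435e+02 -5.040e+02 -1.000e-01] afterturn [-4.911e+02 -5.552e+02 -1.000e-01] turn rad about tool z -0.099
```

```bash
python3 -m creep '{"translation":[[0,0,0],[-30,-34,4],[-31,-35,5],[-31,-35,5],[-31,-35,5],[-31,-35,5],[-31,-35,5],[-31,-35,5],[-31,-35,5],[-31,-35,5]],"rotation":[[0,0,-0.099],[0,0,0],[0,0,0],[0,0,0],[0,0,0],[0,0,0],[0,0,0],[0,0,0],[0,0,0],[0,0,0]],"claw":[85,85,85,80,75,72,72,72,72,72]}' 60; python3 plan.py 551 -30.5 150 172.5
```

```text
time: 1.3
tool_pos: [372.1, 235.0, 187.4]
tcp_rot: [180.0, 0.0, 172.5]
ft_force: [1.6, 0.3, -0.1]
finger_gap: 72.0
t 1.3 pos [372.1 235.  187.4] rot [1.7997e+02 5.0000e-02 1.7252e+02] gap 72.0
now [-212.  -240.    37.4] afterturn [-212.  -239.9   37.4] turn rad about tool z 0.0
```

```bash
python3 -m creep '{"translation":[[-31,-35,5],[-31,-35,5],[-31,-35,5],[-31,-35,5],[-31,-35,5],[-30,-34,5],[-27,-31,7],[0,0,0]],"rotation":[[0,0,0],[0,0,0],[0,0,0],[0,0,0],[0,0,0],[0,0,0],[0,0,0],[0,0,0]],"claw":[72,72,72,72,72,72,72,72]}' 60; python3 plan.py 551 -30.5 45 172.5
python3 - <<'E'
from h import *
d=snapshot("top");crop(d,250,110,200,150,4,"t3.png")
d=snapshot("side");crop(d,290,60,160,200,3,"s3.png")
E
```

```text
time: 2.1
tool_pos: [551.4, -33.2, 148.9]
tcp_rot: [-179.9, -0.0, 172.3]
ft_force: [-0.8, 0.2, -0.3]
finger_gap: 72.4
t 2.1 pos [551.4 -33.2 148.9] rot [-1.7992e+02 -5.0000e-02  1.7227e+02] gap 72.4
now [  0.7   2.6 103.9] afterturn [  0.7   2.6 103.9] turn rad about tool z -0.004
```

View pics/t3.png

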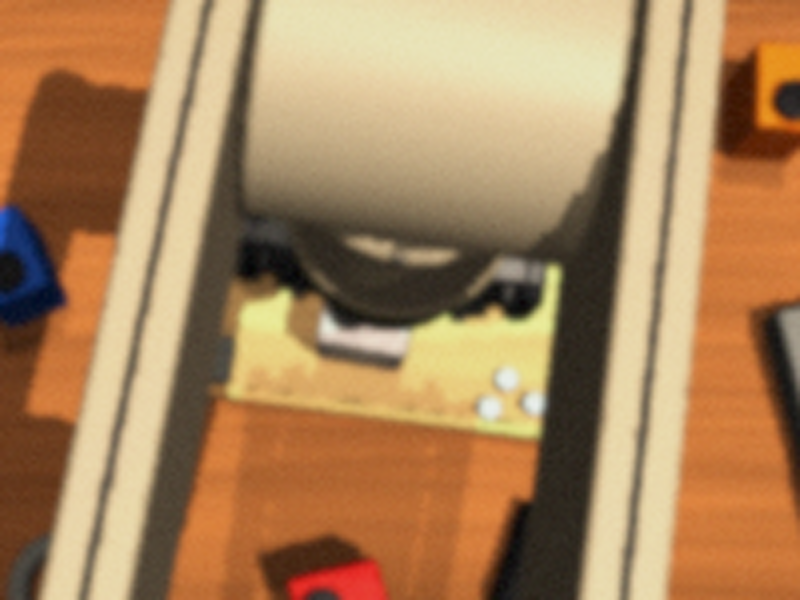

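View pics/s3.png

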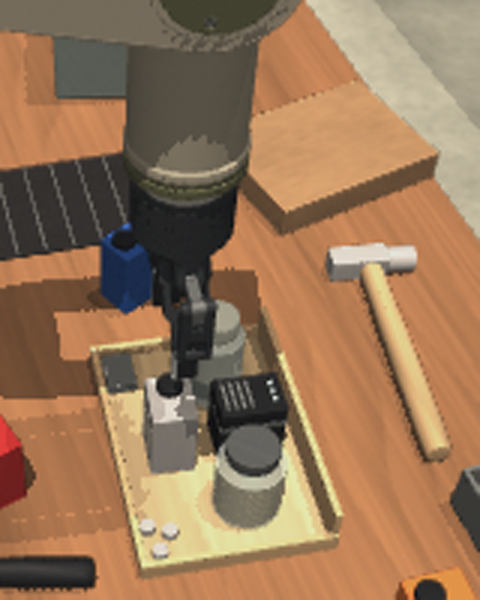

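The top view is mostly blocked by the arm. The side view (tin top around (345,190) px) shows the open fingers straddling the tin's line. I'll descend and grip.

```bash
python3 -m creep '{"translation":[[0.7,2.6,20],[0,0,28],[0,0,28],[0,0,20],[0,0,8],[0,0,0],[0,0,0],[0,0,0],[0,0,0],[0,0,0]],"rotation":[[0,0,0],[0,0,0],[0,0,0],[0,0,0],[0,0,0],[0,0,0],[0,0,0],[0,0,0],[0,0,0],[0,0,0]],"claw":[72,72,72,72,72,60,50,45,45,45]}' 60; python3 plan.py 551 -30.5 45 172.5
```

```text
time: 3.2
tool_pos: [551.0, -26.2, 47.9]
tcp_rot: [180.0, 0.1, 172.5]
ft_force: [-1.9, 0.8, 7.4]
finger_gap: 48.9
t 3.2 pos [551.  -26.2  47.9] rot [1.7998e+02 1.4000e-01 1.7250e+02] gap 48.9
now [-0.6 -4.2  2.9] afterturn [-0.6 -4.2  2.9] turn rad about tool z 0.0
```

```bash
python3 -m creep '{"translation":[[0,0,0],[0,0,0]],"rotation":[[0,0,0],[0,0,0]],"claw":[45,45]}' 60; python3 -c "
from h import *
s=sense();print(s)"
```

```text
time: 3.4
tool_pos: [551.0, -26.2, 47.9]
tcp_rot: [180.0, 0.1, 172.5]
ft_force: [-1.5, 1.0, 7.6]
finger_gap: 48.9
{'time': 3.4, 'joint_pos': array([-8.06858338e+00,  9.52231175e+00,  1.03063730e+02,  2.66868057e-02,
        6.72812732e+01, -9.05786525e+01]), 'qd': array([ 0.05771174,  0.02508777,  0.03479598, -0.01017687,  0.02120166,
        0.09010041]), 'joint_efforts': array([ -0.48022069, -49.82074499, -42.20329642,  -0.39292976,
        -0.66962572,   0.05350909]), 'tool_pos': array([550.97489319, -26.23692596,  47.89520475]), 'tcp_rot': array([1.79976701e+02, 1.32925169e-01, 1.72499764e+02]), 'ft_force': array([-1.46823543,  0.99641564,  7.5943031 ]), 'wrist_torque': array([0.31887371, 0.20943613, 0.13557972]), 'finger_gap': 48.889550762791046}
```

Settled TCP y is −26.2 (the earlier reading was a transient), so the tin slid about 4 mm as it was gripped. Its true start stays at about (551,−30). Now lift.

```bash
python3 -m creep '{"translation":[[0,0,-5],[0,0,-15],[0,0,-25],[0,0,-30],[0,0,-25],[0,0,-10],[0,0,0],[0,0,0]],"rotation":[[0,0,0],[0,0,0],[0,0,0],[0,0,0],[0,0,0],[0,0,0],[0,0,0],[0,0,0]],"claw":[45,45,45,45,45,45,45,45]}' 60; python3 plan.py 430 327 156 172.5
```

```text
time: 4.2
tool_pos: [549.3, -26.2, 155.4]
tcp_rot: [-180.0, -0.1, 172.5]
ft_force: [-0.0, -0.2, -3.0]
finger_gap: 49.2
t 4.2 pos [549.3 -26.2 155.4] rot [-1.8000e+02 -7.0000e-02  1.7251e+02] gap 49.2
now [164.3 334.6  -0.6] afterturn [164.3 334.6  -0.6] turn rad about tool z 0.0
```

```bash
python3 -m creep '{"translation":[[5,10,0],[11,22,0],[17,34,0],[20,40,0],[20,40,0],[20,40,0],[19,40,0],[19,40,0],[17,34,0],[11,22,0]],"rotation":[[0,0,0],[0,0,0],[0,0,0],[0,0,0],[0,0,0],[0,0,0],[0,0,0],[0,0,0],[0,0,0],[0,0,0]],"claw":[45,45,45,45,45,45,45,45,45,45]}' 60;  python3 -m creep '{"translation":[[5,12.6,5],[0,0,15],[0,0,25],[0,0,30],[0,0,20],[0,0,5],[0,0,0],[0,0,0]],"rotation":[[0,0,0],[0,0,0],[0,0,0],[0,0,0],[0,0,0],[0,0,0],[0,0,0],[0,0,0]],"claw":[45,45,45,45,45,45,45,45]}'; python3 plan.py 430 327 45 172.5
```

```text
time: 5.2
tool_pos: [431.4, 316.1, 154.6]
tcp_rot: [-179.9, -0.2, 172.6]
ft_force: [-0.2, -0.7, -2.1]
finger_gap: 49.1
time: 6.0
tool_pos: [431.6, 326.6, 57.0]
tcp_rot: [180.0, 0.0, 172.5]
ft_force: [1.6, 0.0, -2.4]
finger_gap: 49.3
t 6.0 pos [431.6 326.6  57. ] rot [1.7997e+02 5.0000e-02 1.7246e+02] gap 49.3
now [ 1.7  0.2 12. ] afterturn [ 1.7  0.2 12. ] turn rad about tool z -0.001
```

```bash
python3 -m creep '{"translation":[[0,0,6],[0,0,3],[0,0,2],[0,0,0]],"rotation":[[0,0,0],[0,0,0],[0,0,0],[0,0,0]],"claw":[45,45,45,45]}'; python3 plan.py 430 327 45 172.5
```

```text
time: 6.4
tool_pos: [430.8, 326.9, 45.2]
tcp_rot: [-180.0, -0.0, 172.5]
ft_force: [-0.0, -1.1, -2.3]
finger_gap: 49.5
t 6.4 pos [430.8 326.9  45.2] rot [-180.     -0.    172.51] gap 49.5
now [0.8 0.  0.2] afterturn [0.8 0.  0.2] turn rad about tool z 0.0
```

```bash
python3 -m creep '{"translation":[[0,0,1],[0,0,0],[0,0,0],[0,0,0],[0,0,0],[0,0,0],[0,0,-10],[0,0,-25],[0,0,-40],[0,0,-40]],"rotation":[[0,0,0],[0,0,0],[0,0,0],[0,0,0],[0,0,0],[0,0,0],[0,0,0],[0,0,0],[0,0,0.15],[0,0,0.15]],"claw":[45,52,56,62,68,72,72,72,72,72]}'; python3 plan.py 598.5 -100.8 170 82.5
```

```text
time: 7.4
tool_pos: [430.3, 326.5, 160.7]
tcp_rot: [-179.9, -0.0, 155.0]
ft_force: [1.0, 1.1, -0.4]
finger_gap: 71.8
t 7.4 pos [430.3 326.5 160.7] rot [-1.7994e+02 -4.0000e-02  1.5498e+02] gap 71.8
now [-333.1 -316.1   -9.3] afterturn [-401.7  222.5   -9.3] turn rad about tool z 1.265
```

```bash
python3 -m creep '{"translation":[[0,0,-10],[0,0,0],[0,0,0],[0,0,0],[0,0,0],[0,0,0],[0,0,0],[0,0,0],[0,0,0],[0,0,0]],"rotation":[[0,0,0.14],[0,0,0.14],[0,0,0.14],[0,0,0.14],[0,0,0.14],[0,0,0.14],[0,0,0.14],[0,0,0.14],[0,0,0.145],[0,0,0]],"claw":[70,70,70,70,70,70,70,70,70,70]}'; python3 plan.py 598.5 -100.8 170 82.5;python3 - <<'E'
from h import *
d=snapshot("top");crop(d,150,130,120,150,4,"t4.png")
E
```

```text
time: 8.4
tool_pos: [431.0, 326.9, 170.1]
tcp_rot: [180.0, -0.0, 82.7]
ft_force: [0.2, -0.7, 0.5]
finger_gap: 70.4
t 8.4 pos [431.  326.9 170.1] rot [ 1.7997e+02 -2.0000e-02  8.2700e+01] gap 70.4
now [-4.030e+02  2.205e+02  1.000e-01] afterturn [-4.022e+02  2.219e+02  1.000e-01] turn rad about tool z 0.003
```

View pics/t4.png

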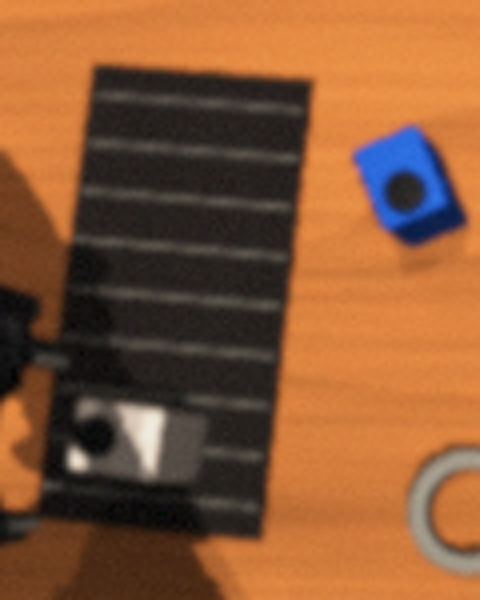

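The tin stands upright on the mat at crop (115,440), inside the edges. Next is the jar.

```bash
python3 -m creep '{"translation":[[-12,6.6,0],[-25,13.7,0],[-38,20.8,0],[-42,23,0],[-42,23,0],[-42,23,0],[-42,23,0],[-42,23,0],[-42,23,0],[-38,20.8,0]],"rotation":[[0,0,0],[0,0,0],[0,0,0],[0,0,0],[0,0,0],[0,0,0],[0,0,0],[0,0,0],[0,0,0],[0,0,0]],"claw":[70,70,70,70,70,70,70,70,70,70]}';  python3 -m creep '{"translation":[[-26,14,0],[-12,6.6,0],[0,0,10],[0,0,20],[0,0,0],[0,0,0],[0,0,0]],"rotation":[[0,0,0],[0,0,0],[0,0,0],[0,0,0],[0,0,0],[0,0,0],[0,0,0]],"claw":[70,70,70,70,70,70,70]}'; python3 plan.py 598.5 -100.8 30 82.5
python3 - <<'E'
from h import *
d=snapshot("side");crop(d,310,60,120,200,3,"s4.png")
E
```

```text
time: 9.45
tool_pos: [583.9, -63.6, 169.6]
tcp_rot: [180.0, 0.0, 83.0]
ft_force: [1.1, 0.1, 0.7]
finger_gap: 70.2
time: 10.15
tool_pos: [599.7, -99.6, 140.2]
tcp_rot: [179.9, 0.0, 82.9]
ft_force: [0.4, 0.1, -0.6]
finger_gap: 70.0
t 10.15 pos [599.7 -99.6 140.2] rot [179.95   0.    82.93] gap 70.0
now [ -1.3  -1.  110.2] afterturn [ -1.3  -1.  110.2] turn rad about tool z 0.007
```

View pics/s4.png

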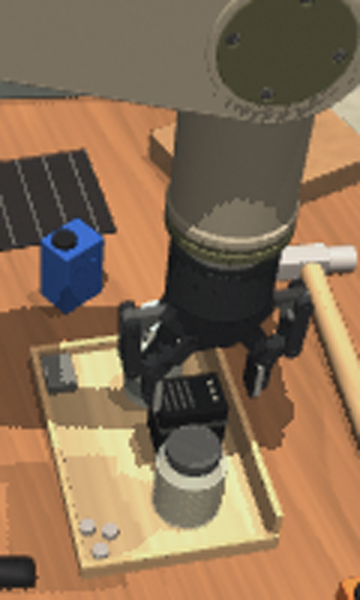

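```bash
python3 -m creep '{"translation":[[-1.3,-1,10],[0,0,25],[0,0,25],[0,0,20],[0,0,15],[0,0,10],[0,0,5],[0,0,0]],"rotation":[[0,0,0],[0,0,0],[0,0,0],[0,0,0],[0,0,0],[0,0,0],[0,0,0],[0,0,0]],"claw":[70,70,70,70,70,70,70,70]}'; python3 plan.py 598.5 -100.8 30 82.5
```

```text
time: 11.0
tool_pos: [598.2, -101.6, 29.0]
tcp_rot: [-180.0, -0.0, 82.8]
ft_force: [0.4, -0.0, -0.9]
finger_gap: 70.2
t 11.0 pos [ 598.2 -101.6   29. ] rot [-179.98   -0.     82.84] gap 70.2
now [ 0.9  0.2 -1. ] afterturn [ 0.9  0.2 -1. ] turn rad about tool z 0.006
```

```bash
python3 -m creep '{"translation":[[0,0,0],[0,0,0],[0,0,0],[0,0,0],[0,0,0],[0,0,-5],[0,0,-10],[0,0,-20],[0,0,-30],[0,0,-30]],"rotation":[[0,0,0],[0,0,0],[0,0,0],[0,0,0],[0,0,0],[0,0,0],[0,0,0],[0,0,0],[0,0,0],[0,0,0]],"claw":[65,60,56,55,55,55,55,55,55,55]}' 60; python3 plan.py 521 321 150 82.5
python3 - <<'E'
from h import *
d=snapshot("side");crop(d,310,60,120,200,3,"s5.png")
E
```

```text
time: 12.0
tool_pos: [597.7, -101.5, 125.3]
tcp_rot: [-179.9, -0.0, 82.8]
ft_force: [1.1, 0.8, -2.2]
finger_gap: 58.5
t 12.0 pos [ 597.7 -101.5  125.3] rot [-1.7994e+02 -1.0000e-02  8.2840e+01] gap 58.5
now [ 409.7 -128.8  -24.7] afterturn [ 408.9 -131.2  -24.7] turn rad about tool z 0.006
```

View pics/s5.png

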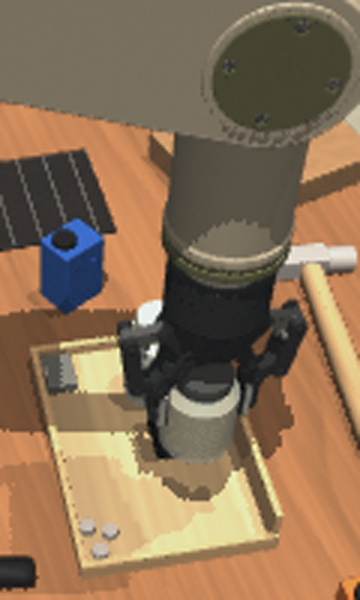

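```bash
python3 -m creep '{"translation":[[0,0,-20],[0,0,-10],[12,-3.8,0],[26,-8.2,0],[40,-12.6,0],[42,-13.2,0],[42,-13.2,0],[42,-13.2,0],[42,-13.2,0],[42,-13.2,0]],"rotation":[[0,0,0],[0,0,0],[0,0,0],[0,0,0],[0,0,0],[0,0,0],[0,0,0],[0,0,0],[0,0,0],[0,0,0]],"claw":[55,55,55,55,55,55,55,55,55,55]}';  python3 -m creep '{"translation":[[42,-13.2,0],[40,-12.6,0],[26,-8.2,0],[13.7,-4.2,0],[0,0,10],[0,0,25],[0,0,30],[0,0,25],[0,0,10],[0,0,0]],"rotation":[[0,0,0],[0,0,0],[0,0,0],[0,0,0],[0,0,0],[0,0,0],[0,0,0],[0,0,0],[0,0,0],[0,0,0]],"claw":[55,55,55,55,55,55,55,55,55,55]}'; python3 plan.py 521 321 26 82.5
```

```text
time: 13.05
tool_pos: [542.5, 197.7, 152.9]
tcp_rot: [-179.9, 0.0, 82.9]
ft_force: [1.2, -0.9, -2.5]
finger_gap: 58.1
time: 14.05
tool_pos: [520.0, 318.9, 51.6]
tcp_rot: [-179.8, 0.2, 82.8]
ft_force: [-0.3, -0.9, -2.8]
finger_gap: 58.4
t 14.05 pos [520.  318.9  51.6] rot [-1.7977e+02  1.7000e-01  8.2770e+01] gap 58.4
now [ 2.2  0.7 25.6] afterturn [ 2.2  0.7 25.6] turn rad about tool z 0.005
```

```bash
python3 -m creep '{"translation":[[1,0,10],[1,0,8],[0,0,3],[0,0,0],[0,0,0]],"rotation":[[0,0,0],[0,0,0],[0,0,0],[0,0,0],[0,0,0]],"claw":[55,55,55,55,55]}'; python3 plan.py 521 321 26 82.5
```

```text
time: 14.55
tool_pos: [522.0, 323.1, 33.7]
tcp_rot: [180.0, -0.0, 82.8]
ft_force: [-1.0, 0.1, -1.8]
finger_gap: 58.5
t 14.55 pos [522.  323.1  33.7] rot [ 1.7998e+02 -2.0000e-02  8.2840e+01] gap 58.5
now [-2.2 -0.7  7.7] afterturn [-2.2 -0.7  7.7] turn rad about tool z 0.006
```

```bash
python3 -m creep '{"translation":[[0,0,4],[0,0,3],[0,0,1],[0,0,0]],"rotation":[[0,0,0],[0,0,0],[0,0,0],[0,0,0]],"claw":[55,55,55,55]}'; python3 plan.py 521 321 26 82.5
```

```text
time: 14.95
tool_pos: [522.4, 323.3, 28.0]
tcp_rot: [179.9, -0.0, 82.8]
ft_force: [-8.9, -4.9, 18.0]
finger_gap: 58.5
t 14.95 pos [522.4 323.3  28. ] rot [ 1.7995e+02 -3.0000e-02  8.2850e+01] gap 58.5
now [-2.4 -1.1  2. ] afterturn [-2.4 -1.1  2. ] turn rad about tool z 0.006
```

```bash
python3 -m creep '{"translation":[[0,0,-1],[0,0,0],[0,0,0],[0,0,0],[0,0,0],[0,0,0],[0,0,-15],[0,0,-35],[0,0,-45],[0,0,-45]],"rotation":[[0,0,0],[0,0,0],[0,0,0],[0,0,0],[0,0,0],[0,0,0],[0,0,0],[0,0,0],[0,0,0],[0,0,0]],"claw":[60,62,64,67,70,72,72,72,72,72]}'; python3 plan.py 613.7 28 170 82.5
```

```text
time: 15.95
tool_pos: [521.4, 322.7, 168.5]
tcp_rot: [-180.0, 0.0, 82.8]
ft_force: [0.3, 0.7, -0.1]
finger_gap: 72.0
t 15.95 pos [521.4 322.7 168.5] rot [-1.7998e+02  1.0000e-02  8.2840e+01] gap 72.0
now [-280.9  128.3   -1.5] afterturn [-280.1  130.    -1.5] turn rad about tool z 0.006
```

```bash
python3 -m creep '{"translation":[[-10,4.6,0],[-24,11,0],[-36,16.4,0],[-40,18.3,0],[-40,18.3,0],[-40,18.3,0],[-36,16.4,0],[-28,12.8,0],[-18,8.2,0],[-8.9,4,0]],"rotation":[[0,0,0],[0,0,0],[0,0,0],[0,0,0],[0,0,0],[0,0,0],[0,0,0],[0,0,0],[0,0,0],[0,0,0]],"claw":[72,72,72,68,66,66,66,66,66,66]}';  python3 -m creep '{"translation":[[0,0,5],[0,0,15],[0,0,10],[0,0,0],[0,0,0]],"rotation":[[0,0,0],[0,0,0],[0,0,0],[0,0,0],[0,0,0]],"claw":[66,66,66,66,66]}'; python3 plan.py 613.7 28 48 82.5
python3 - <<'E'
from h import *
d=snapshot("side");crop(d,300,60,120,200,3,"s6.png")
d=snapshot("top");crop(d,150,130,150,150,4,"t6.png")
E
```

```text
time: 16.95
tool_pos: [614.7, 26.1, 167.3]
tcp_rot: [179.9, 0.0, 82.7]
ft_force: [-0.3, 0.7, 0.0]
finger_gap: 66.3
time: 17.45
tool_pos: [613.3, 29.1, 135.3]
tcp_rot: [-179.9, 0.0, 82.9]
ft_force: [0.4, -0.2, 0.2]
finger_gap: 65.9
t 17.45 pos [613.3  29.1 135.3] rot [-1.7989e+02  1.0000e-02  8.2900e+01] gap 65.9
now [-1.   0.5 87.3] afterturn [-1.   0.6 87.3] turn rad about tool z 0.007
```

View pics/s6.png

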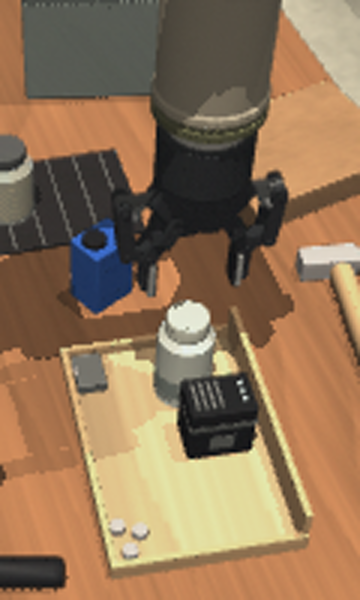

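View pics/t6.png

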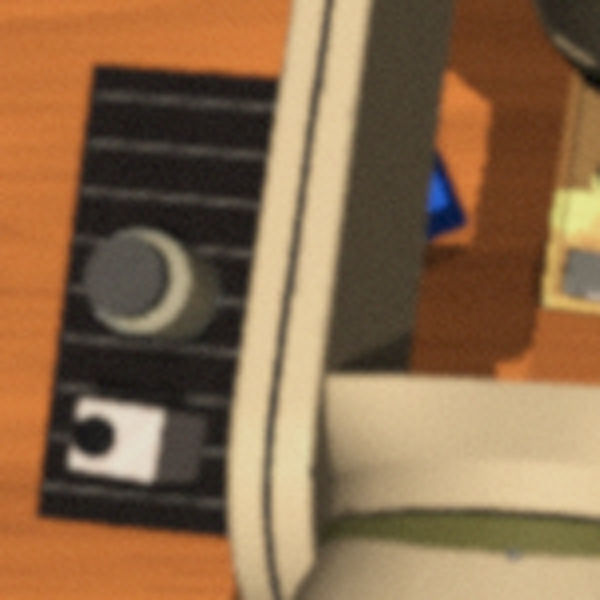

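The jar (crop (130,280)) and the tin stand on the mat, and the open fingers are above the can. I'll descend.

```bash
python3 -m creep '{"translation":[[-1,0.5,10],[0,0,20],[0,0,20],[0,0,20],[0,0,12],[0,0,5],[0,0,0],[0,0,0]],"rotation":[[0,0,0],[0,0,0],[0,0,0],[0,0,0],[0,0,0],[0,0,0],[0,0,0],[0,0,0]],"claw":[66,66,66,66,66,66,66,66]}'; python3 plan.py 613.7 28 48 82.5;python3 -m creep '{"translation":[[0,0,0],[0,0,0],[0,0,0],[0,0,0],[0,0,0],[0,0,-5],[0,0,-15],[0,0,-25],[0,0,-35],[0,0,-25]],"rotation":[[0,0,0],[0,0,0],[0,0,0],[0,0,0],[0,0,0],[0,0,0],[0,0,0],[0,0,0],[0,0,0],[0,0,0]],"claw":[60,55,50,47,47,47,47,47,47,47]}' 60; python3 plan.py 611 315 155 82.5
```

```text
time: 18.35
tool_pos: [615.2, 27.1, 50.3]
tcp_rot: [179.9, -0.0, 82.8]
ft_force: [-1.0, -0.3, -0.1]
finger_gap: 66.1
t 18.35 pos [615.2  27.1  50.3] rot [ 1.7992e+02 -1.0000e-02  8.2840e+01] gap 66.1
now [ 0.7 -1.6  2.3] afterturn [ 0.7 -1.6  2.3] turn rad about tool z 0.006
time: 19.35
tool_pos: [615.2, 27.1, 157.7]
tcp_rot: [179.9, -0.0, 82.8]
ft_force: [1.5, -0.2, -1.9]
finger_gap: 50.8
t 19.35 pos [615.2  27.1 157.7] rot [ 1.7985e+02 -1.0000e-02  8.2840e+01] gap 50.8
now [285.1 -40.1   2.7] afterturn [284.9 -41.8   2.7] turn rad about tool z 0.006
```

```bash
python3 -m creep '{"translation":[[10,-1.4,0],[24,-3.4,0],[36,-5,0],[42,-6,0],[42,-6,0],[42,-6,0],[38,-5.3,0],[28,-4,0],[16,-2.2,0],[7,-1,0]],"rotation":[[0,0,0],[0,0,0],[0,0,0],[0,0,0],[0,0,0],[0,0,0],[0,0,0],[0,0,0],[0,0,0],[0,0,0]],"claw":[47,47,47,47,47,47,47,47,47,47]}';  python3 -m creep '{"translation":[[0,0,5],[0,0,20],[0,0,25],[0,0,25],[0,0,15],[0,0,8],[0,0,0],[0,0,0]],"rotation":[[0,0,0],[0,0,0],[0,0,0],[0,0,0],[0,0,0],[0,0,0],[0,0,0],[0,0,0]],"claw":[47,47,47,47,47,47,47,47]}'; python3 plan.py 611 315 48 82.5
```

```text
time: 20.35
tool_pos: [609.1, 316.5, 153.2]
tcp_rot: [-179.9, 0.0, 82.9]
ft_force: [-0.1, -0.8, -2.2]
finger_gap: 50.1
time: 21.15
tool_pos: [610.8, 314.9, 57.5]
tcp_rot: [179.9, -0.0, 82.8]
ft_force: [0.9, 0.3, -2.6]
finger_gap: 50.2
t 21.15 pos [610.8 314.9  57.5] rot [ 1.7992e+02 -4.0000e-02  8.2810e+01] gap 50.2
now [0.2 0.1 9.5] afterturn [0.2 0.1 9.5] turn rad about tool z 0.005
```

```bash
python3 -m creep '{"translation":[[0,0,5],[0,0,2],[0,0,1],[0,0,0],[0,0,0]],"rotation":[[0,0,0],[0,0,0],[0,0,0],[0,0,0],[0,0,0]],"claw":[47,47,47,47,47]}'; python3 plan.py 611 315 47 82.5
```

```text
time: 21.65
tool_pos: [610.0, 315.0, 48.4]
tcp_rot: [180.0, -0.0, 82.8]
ft_force: [-0.2, 0.5, -2.6]
finger_gap: 50.3
t 21.65 pos [610.  315.   48.4] rot [179.99  -0.    82.84] gap 50.3
now [0.1 1.  1.4] afterturn [0.1 1.  1.4] turn rad about tool z 0.006
```

```bash
python3 -m creep '{"translation":[[0,0,1],[0,0,1],[0,0,0]],"rotation":[[0,0,0],[0,0,0],[0,0,0]],"claw":[47,47,47]}'; python3 plan.py 611 315 47 82.5
```

```text
time: 21.95
tool_pos: [610.3, 315.3, 47.8]
tcp_rot: [180.0, -0.0, 82.8]
ft_force: [-4.2, -0.5, 7.1]
finger_gap: 50.3
t 21.95 pos [610.3 315.3  47.8] rot [ 1.7996e+02 -3.0000e-02  8.2850e+01] gap 50.3
now [-0.2  0.7  0.8] afterturn [-0.2  0.7  0.8] turn rad about tool z 0.006
```

```bash
python3 -m creep '{"translation":[[0,0,-0.5],[0,0,0],[0,0,0],[0,0,0],[0,0,0],[0,0,-15],[0,0,-30],[0,0,-40],[0,0,-35],[0,0,0]],"rotation":[[0,0,0],[0,0,0],[0,0,0],[0,0,0],[0,0,0],[0,0,0],[0,0,0],[0,0,0],[0,0,0.145],[0,0,0.145]],"claw":[52,56,60,65,68,68,68,68,68,68]}'; python3 -m creep '{"translation":[[0,0,0],[0,0,0],[0,0,0],[0,0,0],[0,0,0],[0,0,0],[0,0,0],[0,0,0],[0,0,0],[0,0,0]],"rotation":[[0,0,0.145],[0,0,0.145],[0,0,0.145],[0,0,0.145],[0,0,0.145],[0,0,0.145],[0,0,0.145],[0,0,0.145],[0,0,0.126],[0,0,0]],"claw":[68,68,68,68,68,68,68,68,68,68]}'
python3 - <<'E'
from h import *
d=snapshot("side");crop(d,240,60,200,200,3,"s7.png")
d=snapshot("top");crop(d,150,120,250,150,3,"t7.png")
E
python3 plan.py 619.5 -36.7 168 -8
```

```text
time: 22.95
tool_pos: [613.8, 316.6, 176.5]
tcp_rot: [179.5, -0.5, 65.9]
ft_force: [0.8, 0.8, -0.1]
finger_gap: 68.1
time: 23.95
tool_pos: [610.3, 315.1, 168.1]
tcp_rot: [-180.0, -0.1, -7.6]
ft_force: [-0.5, 0.0, -0.2]
finger_gap: 68.0
t 24.05 pos [610.2 315.  167.8] rot [-1.7997e+02 -5.0000e-02 -7.2400e+00] gap 68.1
now [ 5.350e+01  3.478e+02 -2.000e-01] afterturn [ 5.81e+01  3.47e+02 -2.00e-01] turn rad about tool z 0.013
```

View pics/s7.png

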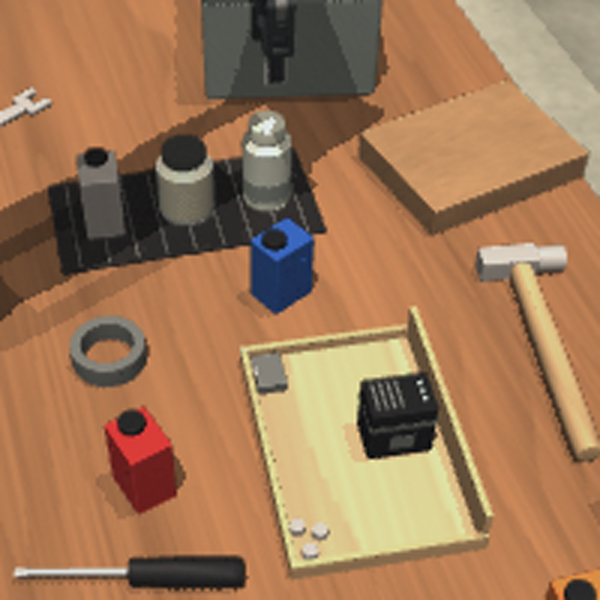

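View pics/t7.png

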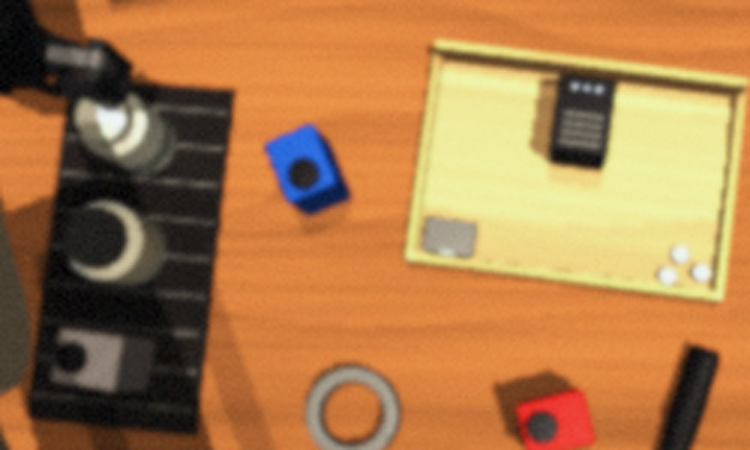

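All three stand on the mat in both views (side crop at (100,195), (185,180), (268,160)), and the battery is free. I'll move to it.

```bash
python3 -m creep '{"translation":[[1.8,12,0],[4,26,0],[6.2,40,0],[6.8,44,0],[6.8,44,0],[6.8,44,0],[6.8,44,0],[6.2,40,0],[4.3,28,0],[2.5,16,0]],"rotation":[[0,0,0],[0,0,0],[0,0,0],[0,0,0],[0,0,0],[0,0,0],[0,0,0],[0,0,0],[0,0,0],[0,0,0]],"claw":[68,68,68,66,64,62,62,62,62,62]}';  python3 -m creep '{"translation":[[1.3,9.8,0],[0,0,10],[0,0,25],[0,0,20],[0,0,10],[0,0,0],[0,0,0],[0,0,0]],"rotation":[[0,0,0.013],[0,0,0],[0,0,0],[0,0,0],[0,0,0],[0,0,0],[0,0,0],[0,0,0]],"claw":[62,62,62,62,62,62,62,62]}'; python3 plan.py 619.5 -36.7 20 -8
python3 - <<'E'
from h import *
d=snapshot("side");crop(d,300,80,140,180,4,"s8.png")
E
```

```text
time: 25.05
tool_pos: [617.5, -30.3, 167.1]
tcp_rot: [180.0, -0.0, -7.5]
ft_force: [-0.4, -1.1, 0.2]
finger_gap: 61.8
time: 25.85
tool_pos: [618.9, -36.6, 103.2]
tcp_rot: [-180.0, -0.1, -8.2]
ft_force: [1.0, -0.6, 0.9]
finger_gap: 61.8
t 25.85 pos [618.9 -36.6 103.2] rot [-1.80e+02 -1.20e-01 -8.17e+00] gap 61.8
now [ 0.6  0.1 83.2] afterturn [ 0.6  0.1 83.2] turn rad about tool z -0.003
```

View pics/s8.png

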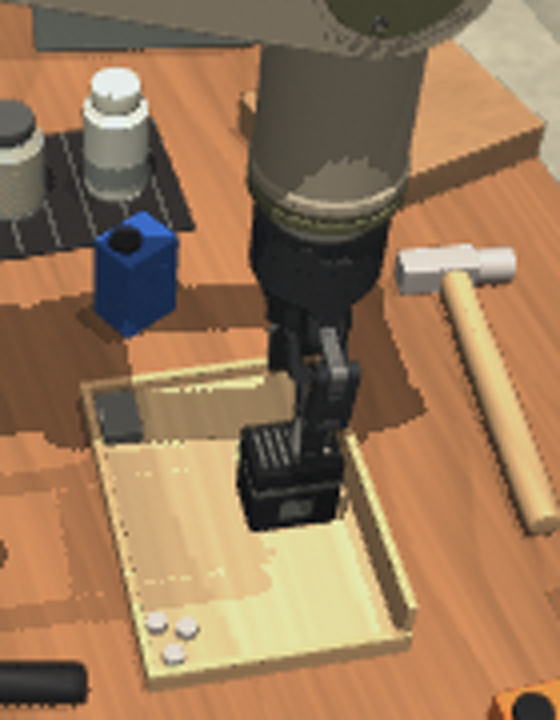

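```bash
python3 -m creep '{"translation":[[0.5,0,10],[0,0,22],[0,0,22],[0,0,16],[0,0,8],[0,0,4],[0,0,0],[0,0,0]],"rotation":[[0,0,0],[0,0,0],[0,0,0],[0,0,0],[0,0,0],[0,0,0],[0,0,0],[0,0,0]],"claw":[62,62,62,62,62,62,62,62]}'; python3 plan.py 619.5 -36.7 20 -8;python3 -m creep '{"translation":[[0,0,0],[0,0,0],[0,0,0],[0,0,0],[0,0,0],[0,0,0]],"rotation":[[0,0,0],[0,0,0],[0,0,0],[0,0,0],[0,0,0],[0,0,0]],"claw":[56,50,44,39,39,39]}' 70
```

```text
time: 26.7
tool_pos: [619.2, -37.1, 20.8]
tcp_rot: [-180.0, -0.1, -8.2]
ft_force: [-0.2, 0.5, -0.0]
finger_gap: 62.5
t 26.7 pos [619.2 -37.1  20.8] rot [-1.80e+02 -9.00e-02 -8.21e+00] gap 62.5
now [ 0.2 -0.4  0.8] afterturn [ 0.2 -0.4  0.8] turn rad about tool z -0.004
time: 27.3
tool_pos: [619.3, -36.5, 21.0]
tcp_rot: [-180.0, -0.1, -8.2]
ft_force: [0.3, 3.7, 7.0]
finger_gap: 43.1
```

```bash
python3 -m creep '{"translation":[[0,0,-5],[0,0,-15],[0,0,-25],[0,0,-30],[0,0,-15],[0,0,-5],[0,0,0],[0,0,0],[0,0,0],[0,0,0]],"rotation":[[0,0,0],[0,0,0],[0,0,0],[0,0,0],[0,0,0],[0,0,-0.1],[0,0,-0.1],[0,0,-0.1],[0,0,-0.1],[0,0,0]],"claw":[39,39,39,39,39,39,39,39,39,39]}'; python3 plan.py 481.4 -343.2 115 15
```

```text
time: 28.3
tool_pos: [618.0, -37.0, 114.6]
tcp_rot: [-180.0, 0.0, 14.8]
ft_force: [-0.9, 1.4, -3.3]
finger_gap: 43.2
t 28.3 pos [618.  -37.  114.6] rot [-1.7999e+02  4.0000e-02  1.4800e+01] gap 43.2
now [-210.3  261.1   -0.4] afterturn [-211.2  260.4   -0.4] turn rad about tool z -0.003
```

```bash
python3 -m creep '{"translation":[[-8,10,0],[-18,22,0],[-27.4,34,0],[-30.6,38,0],[-30.6,38,0],[-30.6,38,0],[-25.8,32,0],[-19.3,24,0],[-12.9,16,0],[-7.1,9.1,0]],"rotation":[[0,0,0],[0,0,0],[0,0,0],[0,0,0],[0,0,0],[0,0,0],[0,0,0],[0,0,0],[0,0,0],[0,0,0]],"claw":[39,39,39,39,39,39,39,39,39,39]}';python3 -m creep '{"translation":[[0,0,10],[0,0,15],[0,0,10],[0,0,0],[0,0,0]],"rotation":[[0,0,0],[0,0,0],[0,0,0],[0,0,0],[0,0,0]],"claw":[39,39,39,39,39]}'; python3 plan.py 481.4 -343.2 54 15;python3 - <<'E'
from h import *
d=snapshot("side");crop(d,290,200,160,180,4,"s9.png")
d=snapshot("top");crop(d,420,150,120,120,5,"t9.png")
E
```

```text
time: 29.3
tool_pos: [479.6, -345.2, 114.8]
tcp_rot: [180.0, 0.0, 14.4]
ft_force: [0.2, 0.1, -3.0]
finger_gap: 43.3
time: 29.8
tool_pos: [481.3, -341.7, 78.8]
tcp_rot: [-179.9, 0.1, 14.8]
ft_force: [0.5, -0.1, -4.1]
finger_gap: 43.0
t 29.8 pos [ 481.3 -341.7   78.8] rot [-1.7991e+02  6.0000e-02  1.4780e+01] gap 43.0
now [-0.2  1.5 24.8] afterturn [-0.3  1.5 24.8] turn rad about tool z -0.004
```

View pics/s9.png

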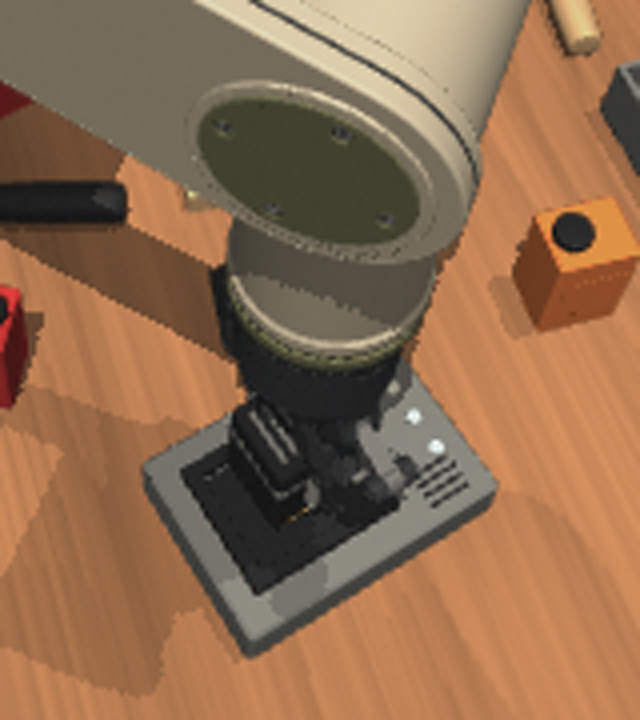

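View pics/t9.png

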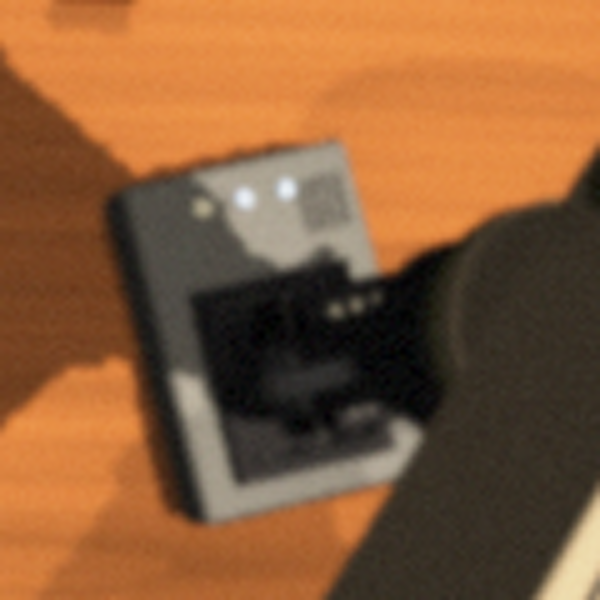

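Run:
```python
from h import *
S=snapshot("side")
def R(a): a=np.radians(a);return np.array([[np.cos(a),-np.sin(a)],[np.sin(a),np.cos(a)]])
c=np.array([481.3,-342.2])
im=cv2.resize(S["frame"][270:350,320:420],None,fx=7,fy=7,interpolation=cv2.INTER_CUBIC)[:,:,::-1].copy()
im=cv2.convertScaleAbs(im,alpha=1.8,beta=20)
for z in (64,126):
    P=[proj(S,[*(c+R(14.8)@np.array(q)),z]) for q in((-30,-22),(30,-22),(30,22),(-30,22))]
    P=((np.array(P)-[320,270]+.5)*7).astype(int)
    cv2.polylines(im,[P],True,(0,255,0) if z==64 else (0,0,255),1)
cv2.imwrite("pics/s10.png",im)
```

```text
(no output)
```

View pics/s10.png

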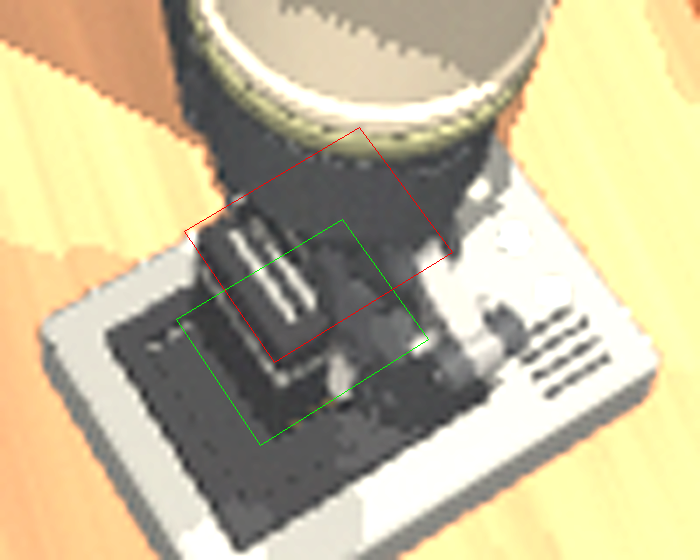

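```bash
python3 -m creep '{"translation":[[-3,1,5],[0,0,10],[0,0,6],[0,0,0],[0,0,0]],"rotation":[[0,0,0],[0,0,0],[0,0,0],[0,0,0],[0,0,0]],"claw":[39,39,39,39,39]}'; python3 plan.py 478.5 -344 51 15;python3 - <<'E'
from h import *
d=snapshot("side");crop(d,320,270,100,80,7,"s11.png")
E
```

```text
time: 30.45
tool_pos: [478.3, -344.4, 58.2]
tcp_rot: [-179.9, 0.0, 14.7]
ft_force: [-0.0, -0.0, -3.3]
finger_gap: 43.5
t 30.45 pos [ 478.3 -344.4   58.2] rot [-1.7995e+02  3.0000e-02  1.4700e+01] gap 43.5
now [ 0.3 -0.3  7.2] afterturn [ 0.3 -0.3  7.2] turn rad about tool z -0.005
```

View pics/s11.png

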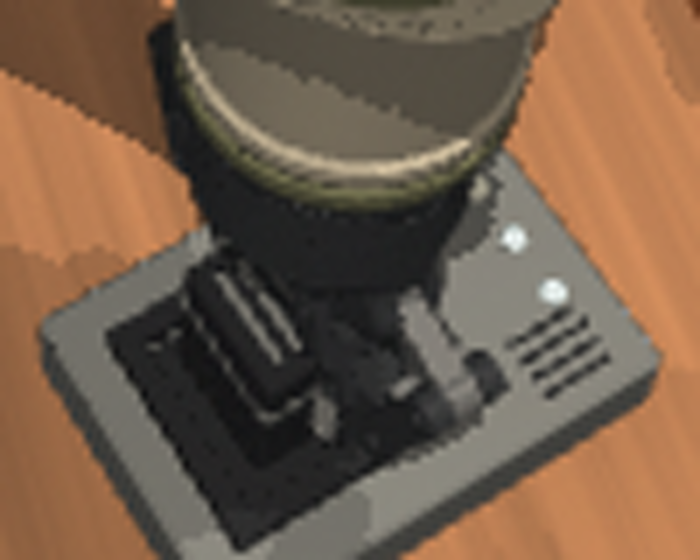

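```bash
python3 -m creep '{"translation":[[0,0,3],[0,0,2],[0,0,2],[0,0,0]],"rotation":[[0,0,0],[0,0,0],[0,0,0],[0,0,0]],"claw":[39,39,39,39]}'; python3 plan.py 478.5 -344 50 15
```

```text
time: 30.9
tool_pos: [478.4, -344.4, 51.4]
tcp_rot: [-180.0, 0.0, 14.7]
ft_force: [0.5, -0.2, -4.9]
finger_gap: 43.4
t 30.9 pos [ 478.4 -344.4   51.4] rot [-1.7997e+02  2.0000e-02  1.4710e+01] gap 43.4
now [ 0.2 -0.4  1.4] afterturn [ 0.2 -0.4  1.4] turn rad about tool z -0.005
```

```bash
python3 -m creep '{"translation":[[0,0,1],[0,0,1],[0,0,0]],"rotation":[[0,0,0],[0,0,0],[0,0,0]],"claw":[39,39,39]}'; python3 plan.py 478.5 -344 50 15
```

```text
time: 31.2
tool_pos: [478.8, -344.7, 50.1]
tcp_rot: [180.0, -0.0, 14.7]
ft_force: [-1.6, 0.5, -0.8]
finger_gap: 43.3
t 31.2 pos [ 478.8 -344.7   50.1] rot [ 1.7999e+02 -1.0000e-02  1.4710e+01] gap 43.3
now [-0.1 -0.7  0.1] afterturn [-0.1 -0.7  0.1] turn rad about tool z -0.005
```

```bash
python3 -m creep '{"translation":[[0,0,0.5],[0,0,0],[0,0,0],[0,0,0],[0,0,0],[0,0,-15],[0,0,-30],[0,0,-40],[0,0,-35],[0,0,0]],"rotation":[[0,0,0],[0,0,0],[0,0,0],[0,0,0],[0,0,0],[0,0,0],[0,0,0],[0,0,0],[0,0,-0.14],[0,0,-0.14]],"claw":[43,48,52,56,60,60,60,60,70,70]}'; python3 -m creep '{"translation":[[0,0,0],[0,0,0],[0,0,0],[0,0,0],[0,0,0],[0,0,0],[0,0,0],[0,0,0]],"rotation":[[0,0,-0.14],[0,0,-0.14],[0,0,-0.14],[0,0,-0.14],[0,0,-0.14],[0,0,-0.14],[0,0,-0.063],[0,0,0]],"claw":[70,70,70,70,70,70,70,70]}';  python3 plan.py 521 322.5 171 82.8
python3 - <<'E'
from h import *
d=snapshot("side");crop(d,310,260,130,110,5,"s12.png")
E
```

```text
time: 32.2
tool_pos: [481.7, -347.2, 177.9]
tcp_rot: [179.4, -0.2, 31.1]
ft_force: [0.8, -0.5, 0.1]
finger_gap: 70.0
time: 33.0
tool_pos: [478.9, -344.8, 170.6]
tcp_rot: [179.9, 0.0, 82.5]
ft_force: [0.6, 1.1, -0.3]
finger_gap: 70.1
t 33.0 pos [ 478.9 -344.8  170.6] rot [1.7994e+02 4.0000e-02 8.2550e+01] gap 70.1
now [ 6.671e+02 -4.480e+01 -4.000e-01] afterturn [ 6.673e+02 -4.190e+01 -4.000e-01] turn rad about tool z -0.004
```

View pics/s12.png

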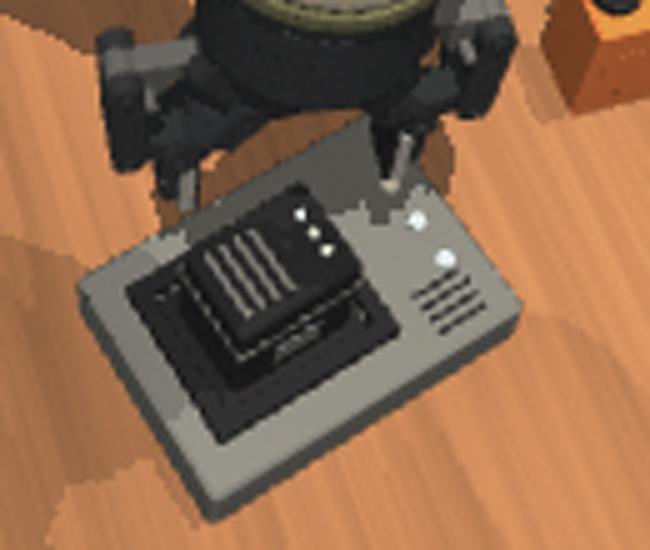

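Run:
```python
from h import *
S=snapshot("side")
Q=np.array([onz(S,(310+x/5-.4,260+y/5-.4),97) for x,y in[(186,268),(300,184),(362,265),(242,345)]]);print(Q.round(1),Q.mean(0))
v=Q[1]-Q[0];print(np.linalg.norm(v),np.degrees(np.arctan2(v[1],v[0])),np.linalg.norm(Q[2]-Q[1]))
```

```text
[[ 446.5 -338.4]
 [ 502.7 -318. ]
 [ 514.2 -357.5]
 [ 457.4 -374.2]] [ 480.18047231 -347.02304736]
59.86023488804134 19.952575881213086 41.19479822655082
```

The battery is seated. The side view puts it at (480.2,−347.0), against the side-view pocket middle at (480.3,−344.9). I now go back for the jar.

```bash
python3 -m creep '{"translation":[[12,-0.8,0],[26,-1.7,0],[40,-2.7,0],[46,-3.1,0],[46,-3.1,0],[46,-3.1,0],[46,-3.1,0],[46,-3.1,0],[46,-3.1,0],[46,-3.1,0]],"rotation":[[0,0,0],[0,0,0],[0,0,0],[0,0,0],[0,0,0],[0,0,0],[0,0,0],[0,0,0],[0,0,0],[0,0,0]],"claw":[72,72,72,72,72,72,72,72,72,72]}';  python3 -m creep '{"translation":[[46,-3.1,0],[46,-3.1,0],[46,-3.1,0],[46,-3.1,0],[40,-2.7,0],[26,-1.7,0],[18,-1.1,0],[0,0,10],[0,0,0],[0,0,0]],"rotation":[[0,0,0],[0,0,0],[0,0,0],[0,0,0],[0,0,0],[0,0,0],[0,0,0],[0,0,0],[0,0,0],[0,0,0]],"claw":[72,72,72,72,72,72,72,72,72,72]}'; python3 plan.py 522.3 323.3 28 82.8
```

```text
time: 34.1
tool_pos: [503.6, 58.0, 169.6]
tcp_rot: [180.0, -0.0, 82.4]
ft_force: [1.4, -0.2, 0.9]
finger_gap: 71.5
time: 35.1
tool_pos: [520.7, 322.6, 158.5]
tcp_rot: [-179.9, 0.1, 82.4]
ft_force: [0.1, 0.5, -0.2]
finger_gap: 72.0
t 35.1 pos [520.7 322.6 158.5] rot [-1.7992e+02  7.0000e-02  8.2450e+01] gap 72.0
now [  0.9   1.5 130.5] afterturn [  0.9   1.5 130.5] turn rad about tool z -0.006
```

```bash
python3 -m creep '{"translation":[[0.7,1.5,10],[0,0,25],[0,0,30],[0,0,28],[0,0,20],[0,0,12],[0,0,4],[0,0,0],[0,0,0]],"rotation":[[0,0,0],[0,0,0],[0,0,0],[0,0,0],[0,0,0],[0,0,0],[0,0,0],[0,0,0],[0,0,0]],"claw":[72,72,72,72,72,72,72,72,72]}'; python3 -m creep '{"translation":[[0,0,0],[0,0,0],[0,0,0],[0,0,0],[0,0,0]],"rotation":[[0,0,0],[0,0,0],[0,0,0],[0,0,0],[0,0,0]],"claw":[66,60,56,55,55]}' 60; python3 plan.py 522.3 323.3 28 82.8
```

```text
time: 36.0
tool_pos: [524.0, 324.4, 31.6]
tcp_rot: [179.9, -0.1, 82.5]
ft_force: [-1.1, 0.3, -1.0]
finger_gap: 72.0
time: 36.5
tool_pos: [524.0, 324.7, 32.0]
tcp_rot: [179.9, -0.1, 82.5]
ft_force: [-1.6, -0.9, 8.0]
finger_gap: 58.5
t 36.5 pos [524.  324.7  32. ] rot [ 1.7989e+02 -8.0000e-02  8.2500e+01] gap 58.5
now [-1.6 -1.5  4. ] afterturn [-1.6 -1.5  4. ] turn rad about tool z -0.005
```

```bash
python3 -m creep '{"translation":[[0,0,-5],[0,0,-15],[0,0,-30],[0,0,-30],[0,0,-20],[0,0,-8],[0,0,0],[0,0,0]],"rotation":[[0,0,0],[0,0,0],[0,0,0],[0,0,0],[0,0,0],[0,0,0],[0,0,0],[0,0,0]],"claw":[55,55,55,55,55,55,55,55]}' 60; python3 plan.py 598.4 -100 140 82.5
```

```text
time: 37.3
tool_pos: [522.5, 323.7, 137.3]
tcp_rot: [-179.9, 0.0, 82.5]
ft_force: [-0.2, 0.1, -3.4]
finger_gap: 58.2
t 37.3 pos [522.5 323.7 137.3] rot [-1.7993e+02  5.0000e-02  8.2490e+01] gap 58.2
now [-410.1  130.6   -2.7] afterturn [-410.2  130.6   -2.7] turn rad about tool z -0.0
```

```bash
python3 -m creep '{"translation":[[-12,3.8,0],[-26,8.3,0],[-40,12.7,0],[-42,13.4,0],[-42,13.4,0],[-42,13.4,0],[-42,13.4,0],[-42,13.4,0],[-42,13.4,0],[-40,12.7,0]],"rotation":[[0,0,0],[0,0,0],[0,0,0],[0,0,0],[0,0,0],[0,0,0],[0,0,0],[0,0,0],[0,0,0],[0,0,0]],"claw":[55,55,55,55,55,55,55,55,55,55]}';  python3 -m creep '{"translation":[[-26,8.3,0],[-14.1,4.4,0],[0,0,10],[0,0,25],[0,0,25],[0,0,20],[0,0,8],[0,0,0],[0,0,0],[0,0,0]],"rotation":[[0,0,0],[0,0,0],[0,0,0],[0,0,0],[0,0,0],[0,0,0],[0,0,0],[0,0,0],[0,0,0],[0,0,0]],"claw":[55,55,55,55,55,55,55,55,55,55]}'; python3 plan.py 598.4 -100 35 82.5
```

```text
time: 38.3
tool_pos: [590.4, -60.9, 136.7]
tcp_rot: [-179.9, 0.0, 82.5]
ft_force: [0.0, 0.3, -2.3]
finger_gap: 58.2
time: 39.3
tool_pos: [600.1, -99.6, 51.8]
tcp_rot: [179.9, 0.0, 82.5]
ft_force: [-0.3, 0.4, -2.8]
finger_gap: 58.6
t 39.3 pos [600.1 -99.6  51.8] rot [1.7987e+02 1.0000e-02 8.2520e+01] gap 58.6
now [-0.6 -1.6 16.8] afterturn [-0.6 -1.6 16.8] turn rad about tool z 0.0
```

```bash
python3 -m creep '{"translation":[[-0.5,-1.6,8],[0,0,4],[0,0,2],[0,0,0],[0,0,0]],"rotation":[[0,0,0],[0,0,0],[0,0,0],[0,0,0],[0,0,0]],"claw":[55,55,55,55,55]}'; python3 plan.py 598.4 -100 35 82.5
```

```text
time: 39.8
tool_pos: [597.3, -100.0, 36.2]
tcp_rot: [-180.0, 0.0, 82.5]
ft_force: [0.3, -0.9, -3.4]
finger_gap: 58.2
t 39.8 pos [ 597.3 -100.    36.2] rot [-179.99    0.     82.49] gap 58.2
now [0.1 1.1 1.2] afterturn [0.1 1.1 1.2] turn rad about tool z -0.0
```

```bash
python3 -m creep '{"translation":[[0,1,1],[0,0,1],[0,0,0.5],[0,0,0]],"rotation":[[0,0,0],[0,0,0],[0,0,0],[0,0,0]],"claw":[55,55,55,55]}'; python3 plan.py 598.4 -100 35 82.5
```

```text
time: 40.2
tool_pos: [598.8, -100.2, 35.0]
tcp_rot: [180.0, 0.0, 82.5]
ft_force: [-4.4, 0.0, 6.1]
finger_gap: 58.0
t 40.2 pos [ 598.8 -100.2   35. ] rot [1.7995e+02 1.0000e-02 8.2490e+01] gap 58.0
now [ 0.2 -0.4  0. ] afterturn [ 0.2 -0.4  0. ] turn rad about tool z -0.0
```

```bash
python3 -m creep '{"translation":[[0,0,-0.5],[0,0,0],[0,0,0],[0,0,0],[0,0,0],[0,0,-15],[0,0,-30],[0,0,-40],[0,0,-35],[0,0,-10]],"rotation":[[0,0,0],[0,0,0],[0,0,0],[0,0,0],[0,0,0],[0,0,0],[0,0,0],[0,0,0],[0,0,0],[0,0,0]],"claw":[60,63,66,68,68,68,68,68,68,68]}'; python3 plan.py 610.3 315.2 165 82.5
```

```text
time: 41.2
tool_pos: [601.2, -100.7, 171.3]
tcp_rot: [179.5, 0.1, 82.5]
ft_force: [0.5, 0.4, 0.3]
finger_gap: 67.8
t 41.2 pos [ 601.2 -100.7  171.3] rot [1.7949e+02 6.0000e-02 8.2500e+01] gap 67.8
now [413.6 -45.3   6.3] afterturn [413.6 -45.3   6.3] turn rad about tool z -0.0
```

```bash
python3 -m creep '{"translation":[[12,-1.2,0],[26,-2.7,0],[40,-4.2,0],[42,-4.4,0],[42,-4.4,0],[42,-4.4,0],[42,-4.4,0],[42,-4.4,0],[42,-4.4,0],[40,-4.2,0]],"rotation":[[0,0,0],[0,0,0],[0,0,0],[0,0,0],[0,0,0],[0,0,0],[0,0,0],[0,0,0],[0,0,0],[0,0,0]],"claw":[66,66,66,66,66,66,66,66,66,66]}';  python3 -m creep '{"translation":[[28,-2.7,0],[15.3,-1.4,0],[0,0,10],[0,0,10],[0,0,0],[0,0,0],[0,0,0]],"rotation":[[0,0,0],[0,0,0],[0,0,0],[0,0,0],[0,0,0],[0,0,0],[0,0,0]],"claw":[66,66,66,66,66,66,66]}'; python3 plan.py 610.3 315.2 48 82.5;  python3 - <<'E'
from h import *
d=snapshot("side");crop(d,250,60,180,200,3,"s13.png")
E
```

```text
time: 42.2
tool_pos: [606.4, 274.2, 162.0]
tcp_rot: [-179.8, 0.1, 82.5]
ft_force: [0.9, 0.7, 0.1]
finger_gap: 65.9
time: 42.9
tool_pos: [610.4, 314.2, 144.6]
tcp_rot: [180.0, -0.0, 82.4]
ft_force: [0.0, -0.4, 0.8]
finger_gap: 65.9
t 42.9 pos [610.4 314.2 144.6] rot [ 1.7998e+02 -1.0000e-02  8.2410e+01] gap 65.9
now [ 1.  -0.2 96.6] afterturn [ 1.  -0.2 96.6] turn rad about tool z -0.002
```

View pics/s13.png

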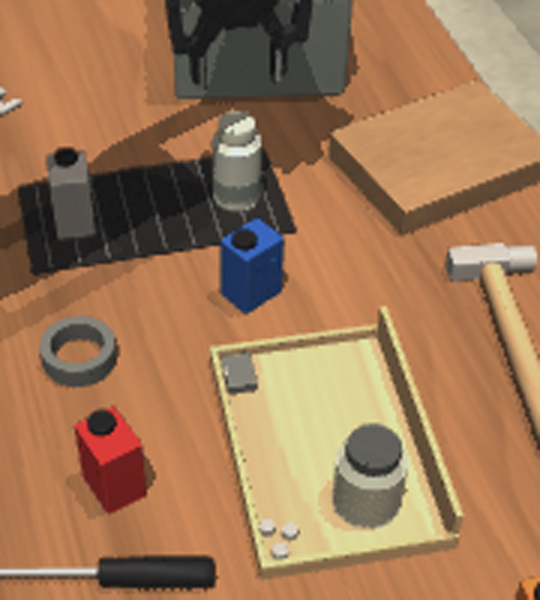

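The jar is back, with its lid at side px (374.7,209) against (374.6,209) at the start. The can is next.

```bash
python3 -m creep '{"translation":[[0.8,0,10],[0,0,20],[0,0,25],[0,0,20],[0,0,12],[0,0,7],[0,0,2],[0,0,0],[0,0,0]],"rotation":[[0,0,0],[0,0,0],[0,0,0],[0,0,0],[0,0,0],[0,0,0],[0,0,0],[0,0,0],[0,0,0]],"claw":[66,66,66,66,66,66,66,66,66]}'; python3 -m creep '{"translation":[[0,0,0],[0,0,0],[0,0,0],[0,0,0],[0,0,0]],"rotation":[[0,0,0],[0,0,0],[0,0,0],[0,0,0],[0,0,0]],"claw":[60,54,48,47,47]}' 60; python3 plan.py 610.3 315.2 48 82.5;python3 -m creep '{"translation":[[0,0,-5],[0,0,-15],[0,0,-30],[0,0,-30],[0,0,-20],[0,0,-8],[0,0,0],[0,0,0]],"rotation":[[0,0,0],[0,0,0],[0,0,0],[0,0,0],[0,0,0],[0,0,0],[0,0,0],[0,0,0]],"claw":[47,47,47,47,47,47,47,47]}' 60; python3 plan.py 614.5 27.1 156 82.5
```

```text
time: 43.85
tool_pos: [610.9, 316.5, 49.7]
tcp_rot: [179.9, -0.1, 82.5]
ft_force: [-0.3, 0.2, -0.2]
finger_gap: 66.1
time: 44.35
tool_pos: [610.4, 316.6, 49.6]
tcp_rot: [179.9, -0.1, 82.5]
ft_force: [-2.4, -1.1, 5.5]
finger_gap: 50.2
t 44.35 pos [610.4 316.6  49.6] rot [ 1.7995e+02 -5.0000e-02  8.2500e+01] gap 50.2
now [-1.4  0.1  1.6] afterturn [-1.4  0.1  1.6] turn rad about tool z 0.0
time: 45.15
tool_pos: [609.4, 315.8, 155.1]
tcp_rot: [-179.9, 0.0, 82.5]
ft_force: [-0.1, 0.2, -2.4]
finger_gap: 50.3
t 45.15 pos [609.4 315.8 155.1] rot [-1.7992e+02  5.0000e-02  8.2490e+01] gap 50.3
now [-285.6   42.8   -0.9] afterturn [-285.6   42.7   -0.9] turn rad about tool z -0.0
```

```bash
python3 -m creep '{"translation":[[-10,1.4,0],[-24,3.5,0],[-36,5.2,0],[-42,6.1,0],[-42,6.1,0],[-42,6.1,0],[-38,5.6,0],[-28,4.1,0],[-16,2.3,0],[-8.8,1,0]],"rotation":[[0,0,0],[0,0,0],[0,0,0],[0,0,0],[0,0,0],[0,0,0],[0,0,0],[0,0,0],[0,0,0],[0,0,0]],"claw":[47,47,47,47,47,47,47,47,47,47]}';  python3 -m creep '{"translation":[[0,0,5],[0,0,20],[0,0,25],[0,0,25],[0,0,15],[0,0,6],[0,0,0],[0,0,0],[0,0,0]],"rotation":[[0,0,0],[0,0,0],[0,0,0],[0,0,0],[0,0,0],[0,0,0],[0,0,0],[0,0,0],[0,0,0]],"claw":[47,47,47,47,47,47,47,47,47]}'; python3 plan.py 614.2 28.6 52.6 82.5
```

```text
time: 46.15
tool_pos: [612.9, 24.7, 155.3]
tcp_rot: [-179.9, 0.0, 82.4]
ft_force: [0.5, 0.1, -1.8]
finger_gap: 50.7
time: 47.05
tool_pos: [614.8, 26.4, 62.0]
tcp_rot: [179.8, -0.0, 82.5]
ft_force: [-0.8, -0.3, -2.1]
finger_gap: 50.7
t 47.05 pos [614.8  26.4  62. ] rot [ 1.7985e+02 -1.0000e-02  8.2500e+01] gap 50.7
now [ 2.1 -0.9  9.4] afterturn [ 2.1 -0.9  9.4] turn rad about tool z 0.0
```

```bash
python3 -m creep '{"translation":[[1,-0.5,4],[0,0,2],[0,0,2],[0,0,0],[0,0,0]],"rotation":[[0,0,0],[0,0,0],[0,0,0],[0,0,0],[0,0,0]],"claw":[47,47,47,47,47]}'; python3 plan.py 614.2 28.6 52.6 82.5
```

```text
time: 47.55
tool_pos: [613.3, 27.4, 52.6]
tcp_rot: [180.0, -0.0, 82.5]
ft_force: [-1.6, 0.6, 2.5]
finger_gap: 50.3
t 47.55 pos [613.3  27.4  52.6] rot [179.99  -0.    82.49] gap 50.3
now [1.3 0.7 0. ] afterturn [1.3 0.7 0. ] turn rad about tool z -0.0
```

```bash
python3 -m creep '{"translation":[[0,0,0],[0,0,0],[0,0,0],[0,0,0],[0,0,0],[0,0,-15],[0,0,-30],[0,0,-40],[0,0,-35],[0,0,0]],"rotation":[[0,0,0],[0,0,0],[0,0,0],[0,0,0],[0,0,0],[0,0,0],[0,0,0],[0,0,0],[0,0,-0.145],[0,0,-0.145]],"claw":[52,56,60,64,66,66,66,66,72,72]}'; python3 -m creep '{"translation":[[0,0,0],[0,0,0],[0,0,0],[0,0,0],[0,0,0],[0,0,0],[0,0,0],[0,0,0],[0,0,0],[0,0,0]],"rotation":[[0,0,-0.145],[0,0,-0.145],[0,0,-0.145],[0,0,-0.145],[0,0,-0.145],[0,0,-0.145],[0,0,-0.145],[0,0,-0.145],[0,0,-0.121],[0,0,0]],"claw":[72,72,72,72,72,72,72,72,72,72]}'; python3 plan.py 430.5 326.7 170 172.5
```

```text
time: 48.55
tool_pos: [617.2, 27.3, 181.2]
tcp_rot: [179.3, 0.1, 99.4]
ft_force: [0.9, 0.4, 0.7]
finger_gap: 72.0
time: 49.55
tool_pos: [613.5, 27.4, 173.6]
tcp_rot: [180.0, 0.1, 172.6]
ft_force: [0.2, 0.1, -0.0]
finger_gap: 71.6
t 49.55 pos [613.5  27.4 173.6] rot [1.7999e+02 7.0000e-02 1.7262e+02] gap 71.6
now [219.9 273.3   3.6] afterturn [220.5 272.8   3.6] turn rad about tool z 0.002
```

```bash
python3 -m creep '{"translation":[[9,11,0],[20,25,0],[30,37,0],[32,40,0],[32,40,0],[32,40,0],[28,35,0],[20,25,0],[11,13.5,0],[6,7,0]],"rotation":[[0,0,0],[0,0,0],[0,0,0],[0,0,0],[0,0,0],[0,0,0],[0,0,0],[0,0,0],[0,0,0],[0,0,0]],"claw":[72,72,72,72,72,72,72,72,72,72]}';  python3 -m creep '{"translation":[[0,0,5],[0,0,15],[0,0,10],[0,0,0],[0,0,0],[0,0,0]],"rotation":[[0,0,0],[0,0,0],[0,0,0],[0,0,0],[0,0,0],[0,0,0]],"claw":[72,72,72,72,72,72]}'; python3 plan.py 430.5 326.7 45 172.5;  python3 - <<'E'
from h import *
d=snapshot("side");crop(d,250,60,180,200,3,"s14.png")
d=snapshot("top");crop(d,280,125,130,100,6,"t14.png")
E
```

```text
time: 50.55
tool_pos: [430.9, 326.0, 172.7]
tcp_rot: [180.0, -0.0, 172.5]
ft_force: [0.2, -0.7, -0.7]
finger_gap: 72.2
time: 51.15
tool_pos: [433.1, 323.8, 142.5]
tcp_rot: [180.0, 0.0, 172.5]
ft_force: [0.1, -0.1, 0.4]
finger_gap: 71.6
t 51.15 pos [433.1 323.8 142.5] rot [1.7999e+02 1.0000e-02 1.7245e+02] gap 71.6
now [ 3.   2.5 97.5] afterturn [ 3.   2.5 97.5] turn rad about tool z -0.001
```

View pics/s14.png

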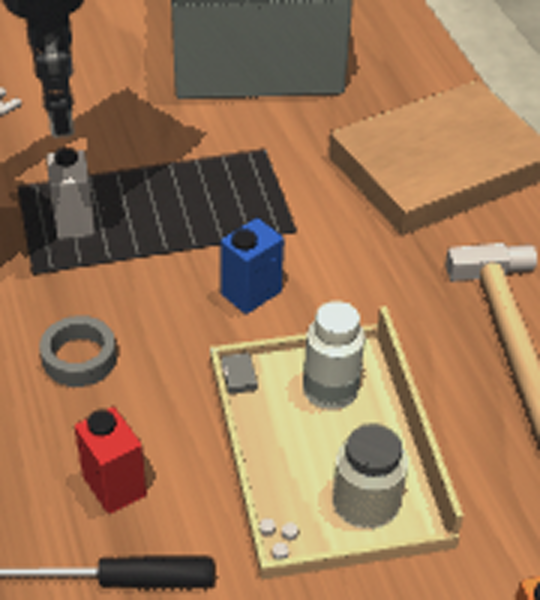

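View pics/t14.png

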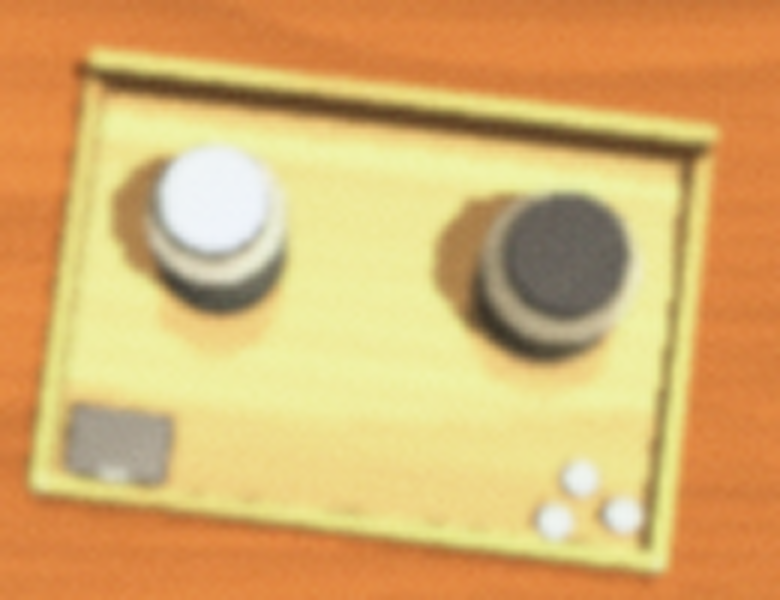

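Top crop: the can's cap is at (212,200), was (210,197), and the jar's lid is at (568,255), unchanged. Both are within about 1–2 mm. The tin is last.

```bash
python3 -m creep '{"translation":[[2.5,2,10],[0,0,20],[0,0,25],[0,0,20],[0,0,12],[0,0,6],[0,0,0],[0,0,0]],"rotation":[[0,0,0],[0,0,0],[0,0,0],[0,0,0],[0,0,0],[0,0,0],[0,0,0],[0,0,0]],"claw":[72,72,72,72,72,72,72,72]}'; python3 plan.py 430.5 326.7 45 172.5; python3 -m creep '{"translation":[[0,0,0],[0,0,0],[0,0,0],[0,0,0],[0,0,0],[0,0,0]],"rotation":[[0,0,0],[0,0,0],[0,0,0],[0,0,0],[0,0,0],[0,0,0]],"claw":[65,58,50,45,45,45]}' 60; python3 plan.py 430.5 326.7 45 172.5
```

```text
time: 52.05
tool_pos: [431.0, 326.8, 50.2]
tcp_rot: [179.9, 0.1, 172.5]
ft_force: [0.3, -0.3, -0.1]
finger_gap: 72.1
t 52.05 pos [431.  326.8  50.2] rot [1.7995e+02 6.0000e-02 1.7250e+02] gap 72.1
now [ 0.5 -0.2  5.2] afterturn [ 0.5 -0.2  5.2] turn rad about tool z 0.0
time: 52.65
tool_pos: [431.1, 326.7, 50.2]
tcp_rot: [180.0, 0.1, 172.5]
ft_force: [0.0, -1.3, 5.8]
finger_gap: 49.2
t 52.65 pos [431.1 326.7  50.2] rot [1.7995e+02 7.0000e-02 1.7250e+02] gap 49.2
now [ 0.6 -0.1  5.2] afterturn [ 0.6 -0.1  5.2] turn rad about tool z 0.0
```

```bash
python3 -m creep '{"translation":[[0,0,-5],[0,0,-15],[0,0,-25],[0,0,-30],[0,0,-20],[0,0,-8],[0,0,0],[0,0,0]],"rotation":[[0,0,0],[0,0,0],[0,0,0],[0,0,0],[0,0,0],[0,0,0],[0,0,0],[0,0,0]],"claw":[45,45,45,45,45,45,45,45]}' 60; python3 plan.py 551.5 -30.4 153 172.5
```

```text
time: 53.45
tool_pos: [429.9, 326.1, 151.3]
tcp_rot: [-179.9, -0.1, 172.5]
ft_force: [0.8, -0.8, -2.9]
finger_gap: 49.1
t 53.45 pos [429.9 326.1 151.3] rot [-1.7995e+02 -7.0000e-02  1.7250e+02] gap 49.1
now [-167.1 -337.5   -1.7] afterturn [-167.1 -337.5   -1.7] turn rad about tool z 0.0
```

```bash
python3 -m creep '{"translation":[[-5,-10,0],[-11,-22,0],[-17,-34,0],[-19.6,-40,0],[-19.6,-40,0],[-19.6,-40,0],[-19.6,-40,0],[-19.6,-40,0],[-17.5,-36,0],[-11,-22,0]],"rotation":[[0,0,0],[0,0,0],[0,0,0],[0,0,0],[0,0,0],[0,0,0],[0,0,0],[0,0,0],[0,0,0],[0,0,0]],"claw":[45,45,45,45,45,45,45,45,45,45]}';  python3 -m creep '{"translation":[[-6.5,-14.3,0],[0,0,10],[0,0,22],[0,0,25],[0,0,20],[0,0,12],[0,0,0],[0,0,0],[0,0,0]],"rotation":[[0,0,0],[0,0,0],[0,0,0],[0,0,0],[0,0,0],[0,0,0],[0,0,0],[0,0,0],[0,0,0]],"claw":[45,45,45,45,45,45,45,45,45]}'; python3 plan.py 551.5 -30.4 53.2 172.5
```

```text
time: 54.45
tool_pos: [545.8, -19.3, 150.8]
tcp_rot: [-179.9, -0.1, 172.4]
ft_force: [-0.6, 1.6, -2.0]
finger_gap: 49.1
time: 55.35
tool_pos: [551.9, -30.5, 64.7]
tcp_rot: [180.0, 0.1, 172.5]
ft_force: [0.4, -0.4, -2.3]
finger_gap: 49.4
t 55.35 pos [551.9 -30.5  64.7] rot [1.8000e+02 1.3000e-01 1.7253e+02] gap 49.4
now [ 0.4  0.1 11.5] afterturn [ 0.4  0.1 11.5] turn rad about tool z 0.0
```

```bash
python3 -m creep '{"translation":[[0,0,5],[0,0,3],[0,0,2],[0,0,0],[0,0,0]],"rotation":[[0,0,0],[0,0,0],[0,0,0],[0,0,0],[0,0,0]],"claw":[45,45,45,45,45]}'; python3 plan.py 551.5 -30.4 53.2 172.5
```

```text
time: 55.85
tool_pos: [550.9, -30.7, 53.3]
tcp_rot: [180.0, -0.0, 172.5]
ft_force: [0.6, 0.2, -2.1]
finger_gap: 49.2
t 55.85 pos [550.9 -30.7  53.3] rot [180.   -0.  172.5] gap 49.2
now [-0.6  0.4  0.1] afterturn [-0.6  0.4  0.1] turn rad about tool z 0.0
```

```bash
python3 -m creep '{"translation":[[0,0,1],[0,0,0.5],[0,0,0]],"rotation":[[0,0,0],[0,0,0],[0,0,0]],"claw":[45,45,45]}'; python3 plan.py 551.5 -30.4 53.2 172.5
```

```text
time: 56.15
tool_pos: [551.1, -30.7, 53.3]
tcp_rot: [-180.0, 0.0, 172.5]
ft_force: [-6.6, 0.7, 11.4]
finger_gap: 49.2
t 56.15 pos [551.1 -30.7  53.3] rot [-1.7999e+02  1.0000e-02  1.7251e+02] gap 49.2
now [-0.4  0.4  0.1] afterturn [-0.4  0.4  0.1] turn rad about tool z 0.0
```

```bash
python3 -m creep '{"translation":[[0,0,-1],[0,0,0],[0,0,0],[0,0,0],[0,0,0],[0,0,-15],[0,0,-30],[0,0,-40],[0,0,-40],[0,0,-15]],"rotation":[[0,0,0],[0,0,0],[0,0,0],[0,0,0],[0,0,0],[0,0,0],[0,0,0],[0,0,0],[0,0,0],[0,0,0]],"claw":[49,55,60,66,72,72,72,72,72,72]}'; python3 -m creep '{"translation":[[15,17,0],[30,34,0],[31,35,0],[31,35,0],[31,35,0],[31,35,0],[31,35,0],[31,35,0],[15,17,0],[0,0,0]],"rotation":[[0,0,0],[0,0,0],[0,0,0],[0,0,0],[0,0,0],[0,0,0],[0,0,0],[0,0,0],[0,0,0],[0,0,0]],"claw":[72,72,72,72,72,72,72,72,72,72]}';python3 -m creep '{"translation":[[0,0,0],[0,0,0],[0,0,0],[0,0,0]],"rotation":[[0,0,0],[0,0,0],[0,0,0],[0,0,0]],"claw":[72,72,72,72]}'
python3 - <<'E'
from h import *
d=snapshot("side");crop(d,310,140,110,120,5,"s15.png");cv2.imwrite("pics/sidef.png",d["frame"][:,:,::-1])
d=snapshot("top");crop(d,280,125,130,100,6,"t15.png");cv2.imwrite("pics/topf.png",d["frame"][:,:,::-1]);crop(d,430,170,90,90,6,"t16.png")
E
```

```text
time: 57.15
tool_pos: [553.3, -31.0, 199.3]
tcp_rot: [-180.0, 0.5, 172.5]
ft_force: [-0.2, -0.5, 0.2]
finger_gap: 72.4
time: 58.15
tool_pos: [341.5, 279.2, 193.3]
tcp_rot: [179.9, -0.0, 172.7]
ft_force: [0.0, -1.1, -0.2]
finger_gap: 72.1
time: 58.55
tool_pos: [343.8, 276.3, 192.8]
tcp_rot: [-180.0, -0.0, 172.4]
ft_force: [-0.7, -0.4, 1.2]
finger_gap: 72.0
```

View pics/s15.png

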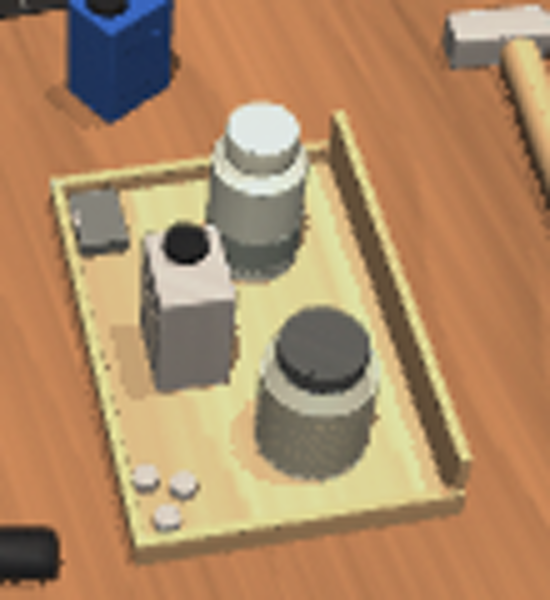

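View pics/t15.png

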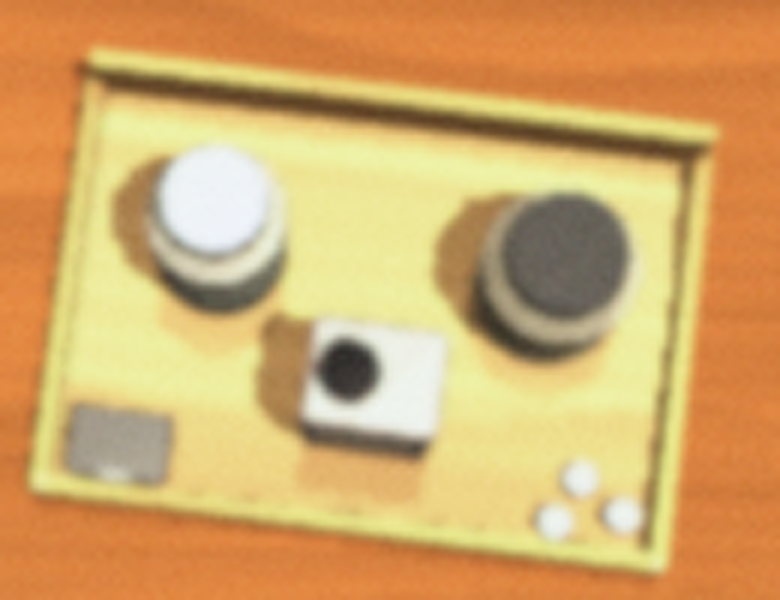

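View pics/topf.png

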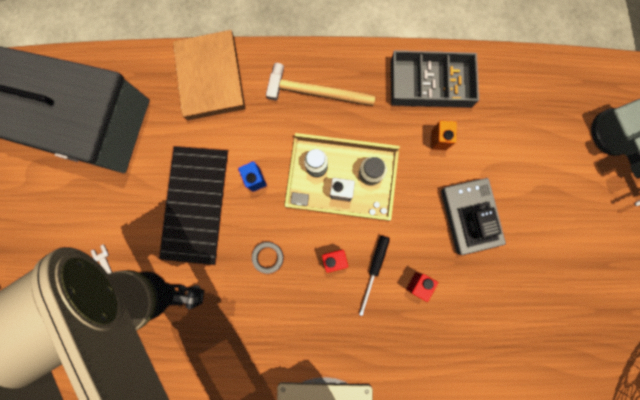

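View pics/t16.png

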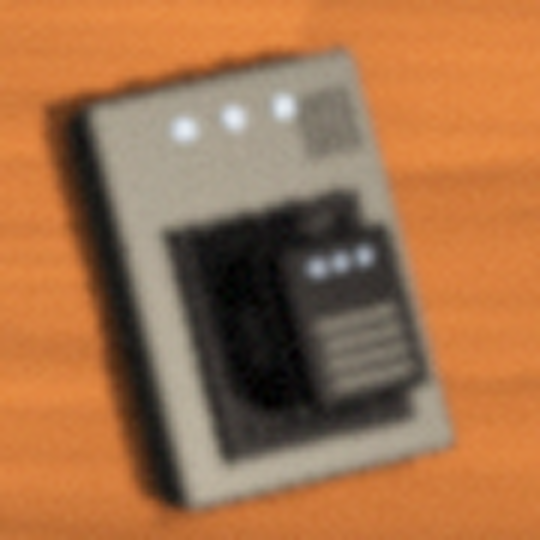

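The can, jar and tin match the starting crops to within about 2 mm (tin corner (312,318) against (312,320)). The battery sits inside the rim, and the tape (267,257) and screwdriver are unmoved. Handing in.

```bash
python3 -c "
from bench import *
print(hand_in())"
```

```text
the job is handed in; nothing more can be done
None
```

I moved the tin, jar and can upright onto the mat and seated the battery in the charger's pocket. After that I put the jar, can and tin back in the tray and handed in at about 59 s; no verdict was reported.

**Battery:** the side view after release put it about 2 mm from the pocket's middle. Its line read about 5° off the charger's, against a limit of about 14°.

**Can, jar and tin:** all three stood upright, about 1–2 mm from their starting pixels in both views. The tin slid about 4 mm when I first gripped it, so I put it back at its measured start rather than where I picked it up.

**Bystanders and arm:** the tape roll and screwdriver looked unmoved in the last top view. The arm had withdrawn and was touching nothing.

**Disagreements:** the two cameras differed by about 1–3 mm throughout. TCP readings taken right after fast moves were off by up to about 7 mm until the arm settled. I waited for settled readings and contact forces before each release. No check failed.

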